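# Load a tip box into the feed lane

### The arm

A 7-joint arm with a two-finger parallel gripper is mounted at the origin on a cart in front of the work surface, level with it; the furniture and walls round the work are solid. World frame = base frame: x ahead of the robot, y to its left, z up, the work surface at z = 0. Lengths are in m, angles in rad, forces in N, time in s.
With the tool pointing down it reaches from about 0.425 to 0.925 m from the base axis. Payload 6.8 kg.
Tool frame: the origin (TCP) lies midway between the tips of the shut fingers; the grasp point (between the pads) lies 19 mm behind it; z points along the fingers, y is the direction in which the jaws open and shut (so a half turn about z gives the same grasp; the last joint's range is limited). The gripper opens to 85 mm and grips with 20 to 120 N. Pads are 22 mm wide; open, the fingers measure 114 mm over their backs; the gripper's body (76 mm by 85 mm) begins 54 mm behind the grasp point. The pads swing forward as they close: fully open they stand 13 mm farther back than shut.
Start: joints at [-1.234, 0.477, 0.022, 1.555, -0.011, 1.109, -0.083], TCP at [0.29, 0.609, 0.231] pointing down, gripper open.
Joint ranges: [-2.96, 2.96], [-0.34, 2.1], [-1.41, 1.46], [0.24, 2.44], [-1.37, 4.51], [0.17, 1.92], [-2.96, 2.96]. Speed limits (rad/s): [2.39, 2.39, 3.14, 3.14, 3.14, 3.14, 3.14].

### API

Orientations are given as a unit quaternion [w, x, y, z].
In Python, from station import bot gives the robot as it stands. The module is installed in compiled form; this text tells all that it offers.
- The arm moves only by the tool play_rows, never from a script. Its argument "motion" is a list of rows, each a list of 2 entries, a list of its own where there are three numbers: the shift along the tool's x, y, z as a fraction of full scale, then the turn, a rotation vector about the tool's x, y, z as a fraction of full scale. In form: [[[tx, ty, tz], [rx, ry, rz]], ...]. A call has 1 to 8 rows; each row is the pose to reach, as a shift and turn from the pose measured when the call began, along the tool's axes at that moment, turning the shorter way round; what a row does not reach only later rows make up. Full scale, the value 1, is 400 mm for a shift and 360 degrees for a turn. A row lasts 1/10 s, in which the tool goes at most 50 mm and 8.59 degrees, less where a joint would pass 70% of its speed; a pose out of reach is approached as far as the arm can. A call with a number of a shift or a turn outside -1 to 1 is refused whole. A call with a gripper value outside its range is refused whole. "fingers" is the finger opening in mm, from 0 to 85.4, set as the call begins (left out, the last holds). The fingers move at their own pace and stop on an object; "grip_force" is the grip in N (left out, the last holds). Time passes only in rows, so rows that repeat a pose let the fingers close. It gives the time, the measured TCP pose, the force and the opening at its end, in the units of the state.
- bot.get_obs(): the state, without advancing time (a new reading comes with each control period).
- bot.read_camera(name): name is "scene" or "top" or "wrist"; returns a dict with "pixels" (384x512x3 uint8, red, green, blue), "range_z" (384x512 float32, m along the optical axis (not along the pixel's ray), 0 where there is no reading), "fovy" (degrees; the focal length in pixels is half the picture's height over the tangent of half this angle, whatever the lens; pixels are square), "cx", "cy" (the principal point, pixels), "pose" (4x4, takes a point from camera to world coordinates). Camera axes: x right, y down, z forward; pixel columns grow to the right and rows downward; lengths in m; the calibration is good to about 2 mm. A picture is of the moment at which its call begins.
- bot.hand_in(): hands the job in, once; it reports no verdict.
The state is a dict: "t": time; "q": joint angles; "joint_vel": joint speeds; "joint_torque": joint torques, N m; "eef_pos": TCP position; "tool_rot": TCP orientation; "contact_force": force on the tool from outside, world axes, zero at the start; "torque": the same for the moment, N m; "gripper_width": opening from 0.0 (shut) to 1.0 (fully open).
Only numpy, scipy, OpenCV 4.12 (cv2) and the standard library are available. Lean on these libraries where they do the work, as an engineer would, in place of code of your own. Each camera call takes 0.05 s, during which the arm holds its last target.

### The job

Load the clear tip box with the blue rack that stands on the deck into the feed lane: slide it along the deck with the fingers, never gripping, lifting, tipping or shoving it hard, in between the two dark rails until the orange catch in the lane floor springs up behind it. Neither the box nor the fingers may touch a rail on the way, because the rails carry the sensor windows. Then press the round green key on the white stop block right down and let it go, to tell the station that the box is in; leave the bottle, the tube and the marker beside the deck as they stand.

Things in the scene. Friction and masses are not known exactly. Their poses are not given: they have to be found in the camera images.
- deck: Fixed flat aluminium plate of the feed lane, 12 mm thick, its top 12 mm above the bench. Origin: centre line of the lane at the mouth, at bench level. x points from the mouth down the lane to the stop block, y to the left of that (roughly away from the robot), z up; x lies along world -y, turned by up to 0.15 rad. From x = -18 to 285 mm it is 150 mm wide; the apron before that is wider.
- apron (a point): Middle of the loading apron on the plate's top, at x = -134 mm of the deck frame, axes as the deck. The apron, where the box starts, reaches from deck x = -250 to -18 mm and y = -120 to +120 mm. Blue painted lines on it, at y = -50 and +50 mm, prolong the rails' inner faces; blue chevrons point down the lane.
- stop (a point): Point on the plate's top, centre line, x = 205 mm: the hard stop, the faces of two rubber bumpers at y = -28 and +28 mm, 37 mm above the bench. They stand on the white stop block: x = 209 to 285 mm, 150 mm wide, top 60 mm above the bench.
- rail_far: Fixed dark guide rail with amber windows on the +y side of the lane (farther from the robot). Same frame as the deck. Inner face at y = +50 mm, x = 0 to 205 mm, 12 mm wide, top 30 mm above the bench (18 mm above the plate). At the mouth a lead-in of the same height flares outward over x = -31 to 0 mm, to about y = +76 mm outside. Must not be touched.
- rail_near: The same rail, mirrored, on the -y side (nearer the robot): inner face at y = -50 mm. Same frame as the deck. The lane between the rails is 100 mm wide. Must not be touched.
- catch (a joint): Orange spring catch in the lane floor: a ramp 18 mm wide on the centre line, rising from deck x = 35 mm to an upright nose at x = 75 mm, 6 mm proud of the plate. 0 rad = up, about 0.15 rad = flush, under the box. A very light spring (about 0.3 N at the nose) raises it as soon as the rear of the box has passed the nose.
- plunger (a joint): Steel spring plunger, 12 mm diameter, in the face of the stop block on the centre line, 37 mm above the bench; its tip stands at deck x = 193 mm when out. Value in m: 0 = out, 0.012 = pressed level with the bumpers; pushes back with 0.3 N (out) to 1.3 N (in).
- ready_key (a joint): Green round spring key on top of the stop block. Value in m: 0 = up, 0.006 = fully down, which takes 5 N.
- ready_key_top (a point): Centre of the green key's top face (26 mm diameter); pressed straight down.
- tip_box: Loose clear tip box, blue rack, closed fixed lid, 0.2 to 0.37 kg, 75 mm high. Origin: centre of underside. Flat ends (long way) at y = -61 and +61 mm, flat sides at x = -41 and +43 mm; a lid tab reaches to x = -47 mm at y = -13 to 13 mm, 51 to 61 mm up. Starts on the apron, y axis within 0.3 rad of deck -x, up to 35 mm beside the centre line; tab towards the robot.
- box_rear (a point): Foot of the middle of the box's rear end face (84 mm wide, the one to push), on its underside. Axes as the box: +y points out of the face, away from the lane. Centred in the lane the box has 8 mm of air on each side. The catch rises when this point passes deck x = 75 mm; with the front at the bumpers it is at 83 mm.
- amber_bottle: Loose brown bottle with a white cap, 52 mm diameter, 104 mm high, origin centre of underside; stands on the bench on the far side of the lane. Leave alone.
- blue_cap_tube: Loose conical tube with a blue cap, 34 mm diameter, 118 mm high, upright on the bench on the near side of the lane, origin centre of underside. Leave alone.
- marker: Loose blue and white marker pen, 135 mm long, 17 mm thick, lying on the bench beyond the apron; origin centre of underside. Leave alone.
Mind the look-alikes: they are no part of the job. What is shaped like the tip_box but turquoise is not meant.

How it is judged:
On the way, in this order (a step that is already met when the one before it is completed fails the run):
1. the box is in the lane and the catch has sprung up behind it (x of tip_box in the frame of deck above 0.1345 m and value of joint catch below 0.05 rad and angle between tip_box's own z axis and vertical below 0.05 rad), for 0.2 s.
2. the green key is pressed down (value of joint ready_key above 0.004 m), for 0.05 s.
At the end, for the whole second after the job is handed in: The box rests flat in the lane with its origin more than 134.5 mm past the mouth, the catch is up behind it (under 0.05 rad), and the green key has been pressed (over 4 mm) after that and is up again (under 1.5 mm) (all of step 1 and value of joint ready_key below 0.0015 m and linear speed of tip_box below 0.01 m/s); the robot touches nothing.
It fails at once if a rail is touched by the box, the fingers or anything else (contact force between any of rail_far, rail_near and anything else above 0.2 N).
It fails at once if the box is lifted or tipped (8 mm, 0.15 rad) (z of tip_box in the frame of deck above 0.02 m or angle between tip_box's own z axis and vertical above 0.15 rad).
It fails at once if the box is gripped or shoved hard (over 25 N) (contact force between the fingers and tip_box above 25 N).
It fails at once if the bottle, the tube or the marker is moved by more than 15 mm or knocked over (distance of any of amber_bottle, blue_cap_tube, marker from where it was at the start of the episode above 0.015 m or angle between any of amber_bottle, blue_cap_tube's own z axis and vertical above 0.3 rad).
It also fails if it takes over 72 s, if anything falls off the work surface, if the arm or the gripper's body presses on something with over 40 N, if the wrist force passes 120 N, or if a joint passes its speed limit or range.

## Working session

There is one attempt and no reset: what is moved stays moved. The work goes in short steps, Python scripts to look and compute and a tool call to move; the robot and the scene stay as the last step left them, time stands still between calls to the robot, and variables do not carry over. Pictures are saved under pics/ and viewed, and the job is handed in when it is done.

Besides the shell and the picture viewer there is one more tool, called after "Call:" as a command line: name --argument value ..., lists and objects as JSON in quotes. play_rows: Moves the arm, as the interface text tells. Shift numbers are shares of 400 mm and turn numbers shares of 360 degrees, none past 1 either way. Its arguments: {"type":"object","properties":{"motion":{"type":"array"},"fingers":{"type":"number"},"grip_force":{"type":"number"}},"required":["motion"]}

```bash
mkdir -p pics; cat > h.py <<'E'
import numpy as np, cv2
from station import bot
def cam(n):
    c=bot.read_camera(n); c['f']=192/np.tan(np.radians(c['fovy'])/2); return c
def save(c,name,crop=None,s=1):
    p=c['pixels'][:,:,::-1]
    if crop: p=p[crop[1]:crop[3],crop[0]:crop[2]]
    cv2.imwrite('pics/'+name,cv2.resize(p,None,fx=s,fy=s,interpolation=cv2.INTER_CUBIC))
def cloud(c):
    v,u=np.mgrid[0:384,0:512]; z=c['range_z'].astype(float)
    P=np.stack([(u-c['cx'])/c['f']*z,(v-c['cy'])/c['f']*z,z],-1)
    T=np.array(c['pose']); W=P@T[:3,:3].T+T[:3,3]; W[z==0]=np.nan
    return W
def onplane(c,u,v,h):
    T=np.array(c['pose']); d=T[:3,:3]@np.array([(u-c['cx'])/c['f'],(v-c['cy'])/c['f'],1.])
    o=T[:3,3]; return o+d*(h-o[2])/d[2]
E
python3 - <<'E'
from h import *
np.set_printoptions(precision=4,suppress=True)
print(bot.get_obs())
for n in ['scene','top','wrist']:
    c=cam(n); save(c,n+'0.png',s=1.5); print(n,c['f'],c['cx'],c['cy'],c['pose'])
    np.savez('/tmp/'+n+'0.npz',**c)
E
```

```text
{'t': 0.0, 'q': array([-1.2341,  0.4778,  0.0223,  1.5564, -0.0115,  1.1093, -0.0831]), 'joint_vel': array([ 0.0004, -0.0008,  0.0003,  0.0005,  0.0011, -0.0004,  0.0024]), 'joint_torque': array([ -0.0002, -59.6462,   1.6076, -28.1192,   0.0124,   0.0093,
        -0.    ]), 'eef_pos': array([0.2902, 0.6088, 0.2303]), 'tool_rot': array([-0.0001,  0.2206,  0.9754, -0.0009]), 'contact_force': array([ 0.4342, -0.8515,  0.2249]), 'torque': array([0.0171, 0.0182, 0.0398]), 'gripper_width': 0.9961935143902689}
scene 425.8627983410465 247.117114354124 189.74645866324053 [[ 0.699   0.5333 -0.4764  1.105 ]
 [ 0.7151 -0.5208  0.4662 -0.5346]
 [ 0.0005 -0.6666 -0.7455  0.9868]
 [ 0.      0.      0.      1.    ]]
top 499.657058381556 253.70185545397294 186.97867057768696 [[-0.0107 -0.9905  0.1372  0.325 ]
 [-0.9999  0.0115  0.0052  0.0384]
 [-0.0067 -0.1372 -0.9905  1.3985]
 [ 0.      0.      0.      1.    ]]
wrist 288.63294248657536 259.33619074343125 193.97056415457294 [[ 0.431   0.8543  0.2905  0.2142]
 [ 0.9023 -0.4072 -0.1414  0.6447]
 [-0.0025  0.323  -0.9464  0.3733]
 [ 0.      0.      0.      1.    ]]
```

View pics/scene0.png

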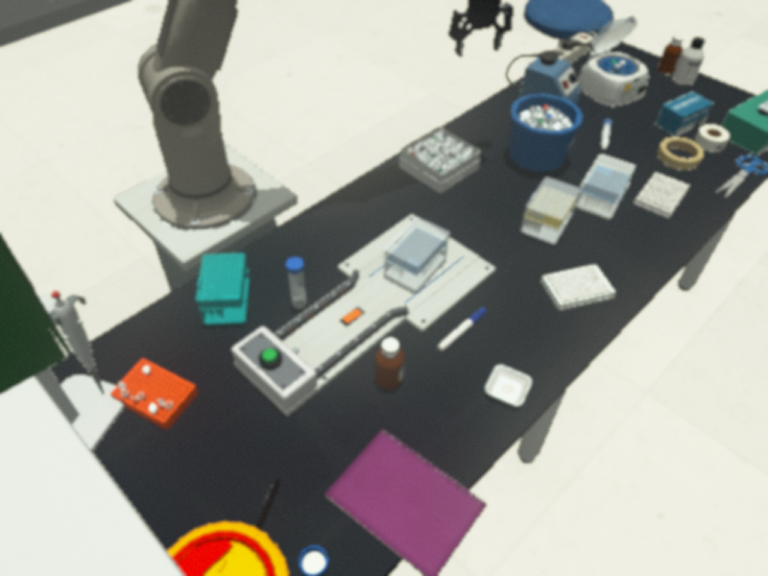

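View pics/top0.png

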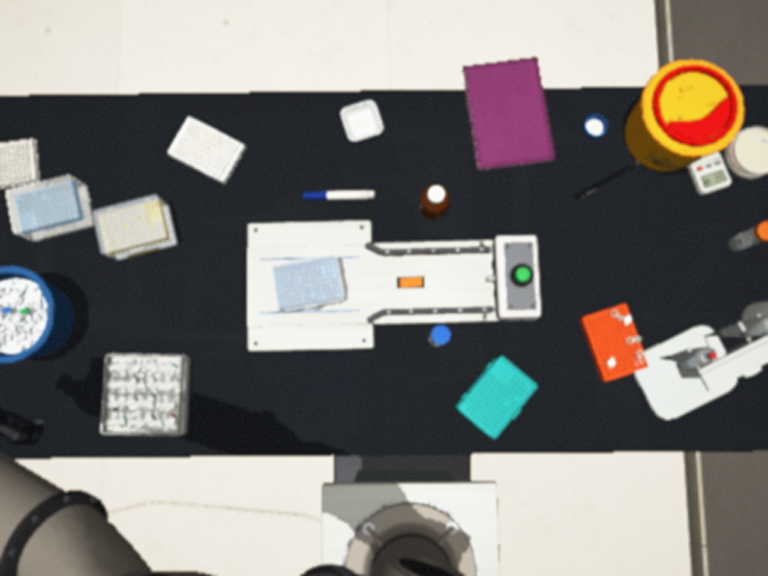

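View pics/wrist0.png

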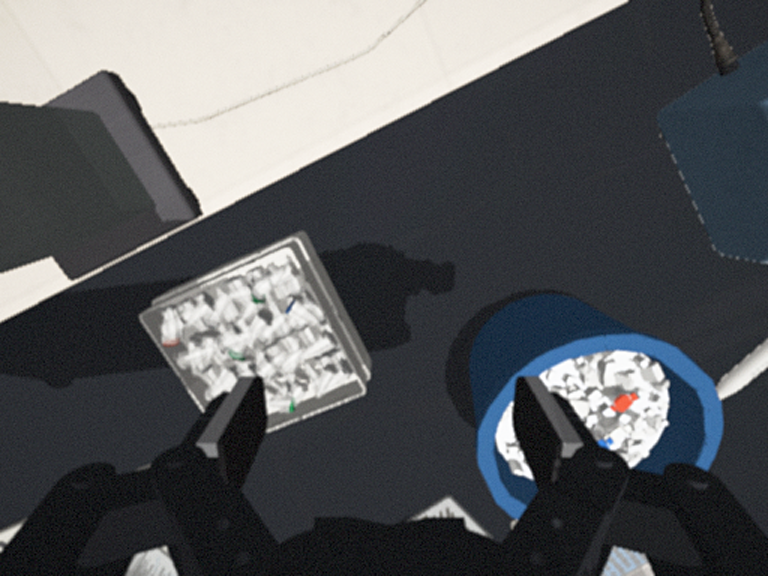

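The scene shows five box-like things (top0.png, 1.5× pixels): the clear box with the blue rack on the apron at (310,284), a blue-rack box at (48,207), a yellow one at (135,227), both off the deck, the turquoise look-alike at (497,397), and a waste box at (145,393). Only the one on the apron is clear with a blue rack and stands on the deck. I'll check it in a crop.

```bash
python3 - <<'E'
from h import *
c=dict(np.load('/tmp/top0.npz')); save(c,'topcrop.png',(160,140,365,240),3.9)
s=dict(np.load('/tmp/scene0.npz')); save(s,'scenecrop.png',(220,135,340,225),6)
E
```

```text
(no output)
```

View pics/topcrop.png

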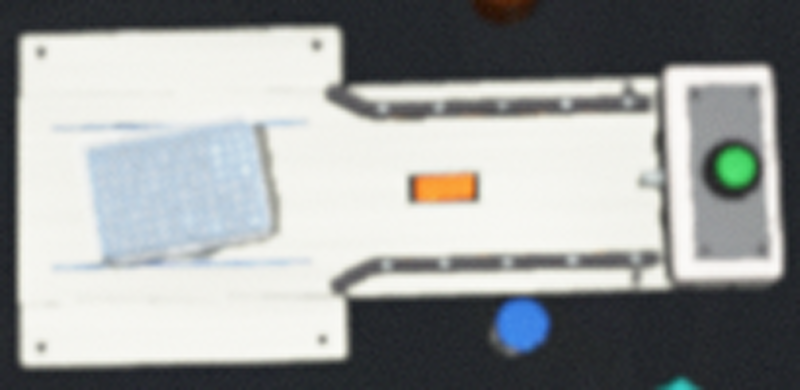

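View pics/scenecrop.png

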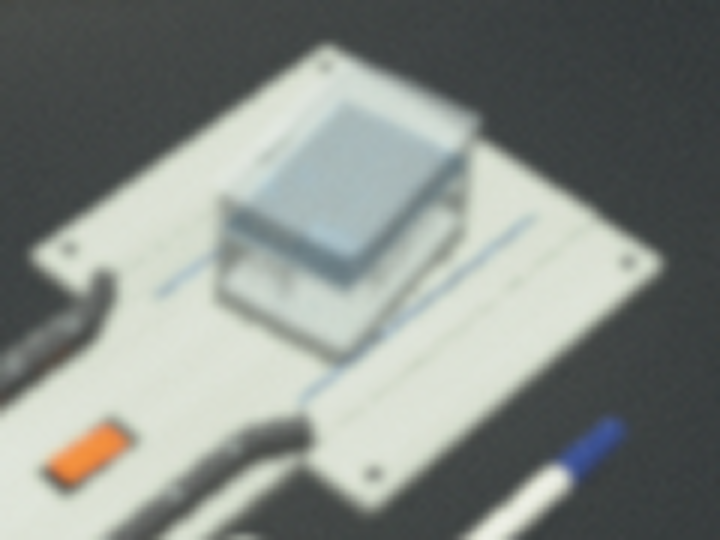

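```bash
cat >> h.py <<'E'
from scipy.optimize import least_squares
def proj(c,P):
    T=np.array(c['pose']); p=(np.asarray(P,float)-T[:3,3])@T[:3,:3]
    return np.stack([c['cx']+c['f']*p[:,0]/p[:,2],c['cy']+c['f']*p[:,1]/p[:,2]],1)
def Tf(pose,P):  # pose x,y,th ; P Nx3 local
    P=np.asarray(P,float); a=pose[2]; R=np.array([[np.cos(a),-np.sin(a),0],[np.sin(a),np.cos(a),0],[0,0,1]])
    return P@R.T+[pose[0],pose[1],0]
from scipy.ndimage import map_coordinates, gaussian_filter
def edgefit(c,pose0,segs,rng=6,n=25,iters=6,ch=None,verbose=False,sgn=None):
    img=c['pixels'].astype(float); g=img.mean(2) if ch is None else img@np.array(ch); g=gaussian_filter(g,.7)
    pose=np.array(pose0,float)
    for it in range(iters):
        L=[];obs=[];nrm=[];sid=[]
        r=max(1.5,rng*(0.6**it))
        for k,(A,B) in enumerate(segs):
            t=np.linspace(.06,.94,n)[:,None]; P=np.array(A)*(1-t)+np.array(B)*t
            p=proj(c,Tf(pose,P)); d=p[-1]-p[0]; d/=np.linalg.norm(d); nn=np.array([-d[1],d[0]])
            s=np.arange(-r,r+.01,.25)
            q=p[:,None,:]+s[None,:,None]*nn
            val=map_coordinates(g,[q[...,1],q[...,0]],order=1,mode='nearest')
            gr=np.gradient(val,axis=1)
            if sgn is not None and sgn[k]: gr=np.maximum(gr*sgn[k],0)
            else: gr=abs(gr)
            j=gr.argmax(1); ok=gr.max(1)>1.0
            for i in np.where(ok)[0]:
                L.append(P[i]);obs.append(p[i]+s[j[i]]*nn);nrm.append(nn);sid.append(k)
        L=np.array(L);obs=np.array(obs);nrm=np.array(nrm);sid=np.array(sid)
        f=lambda x:((proj(c,Tf(x,L))-obs)*nrm).sum(1)
        sol=least_squares(f,pose,loss='soft_l1',f_scale=.3,x_scale=[.01,.01,.05]); pose=sol.x
    res=f(pose)
    if verbose:
        for k in range(len(segs)): print('  seg',k,(sid==k).sum(),np.round(np.median(res[sid==k]),2),np.round(res[sid==k].std(),2))
    return pose
z=.012
deck_segs=[((-.25,-.12,z),(-.25,.12,z)),((-.25,.12,z),(-.018,.12,z)),((-.25,-.12,z),(-.018,-.12,z)),((-.018,.08,z),(-.018,.12,z)),((-.018,-.12,z),(-.018,-.08,z)),((0.0,.075,z),(.2,.075,z))]
E
python3 - <<'E'
from h import *
np.set_printoptions(precision=4,suppress=True)
for n in ['top','scene']:
    c=dict(np.load(f'/tmp/{n}0.npz'))
    if n=='top':
        pts=[onplane(c,160+a/3.9,140+b/3.9,.012) for a,b in [(20,33),(342,28),(347,358),(22,365)]]; print(np.array(pts))
        m=np.mean(pts,0); th=np.arctan2(*(pts[1]-pts[0]+pts[2]-pts[3])[1::-1]); p0=[m[0]+.134*np.cos(th),m[1]+.134*np.sin(th),th]
    print(n,p0); p=edgefit(c,p0,deck_segs,verbose=True); print(p)
    W=cloud(c); 
    key=Tf(p,[[.247,0,.06]]); print('key area px',proj(c,key),proj(c,Tf(p,[[0,0,.012]])))
    hs=c['pixels'].astype(int); gm=(hs[...,1]-np.maximum(hs[...,0],hs[...,2])>50)
    v,u=np.where(gm); k=(np.hypot(*(np.stack([u,v],1)-proj(c,key)[0]).T)<25); print('green',k.sum(),u[k].mean(),v[k].mean(),W[v[k],u[k]].mean(0))
# depth on deck region & box
c=dict(np.load('/tmp/top0.npz')); W=cloud(c)
d=W.copy(); a=p[2]; R=np.array([[np.cos(a),np.sin(a)],[-np.sin(a),np.cos(a)]])
xy=(W[...,:2]-p[:2])@R.T
m=(abs(xy[...,0]+.134)<.11)&(abs(xy[...,1])<.1)
print(np.histogram(W[...,2][m],bins=np.arange(-.01,.1,.005)))
E
```

```text
[[0.6302 0.2956 0.012 ]
 [0.631  0.0615 0.012 ]
 [0.392  0.0601 0.012 ]
 [0.3896 0.2909 0.012 ]]
top [np.float64(0.5116493144336045), np.float64(0.04298558180156559), np.float64(-1.5637345736524182)]
  seg 0 25 0.25 0.33
  seg 1 25 0.01 0.25
  seg 2 25 -0.25 0.29
  seg 3 25 -0.76 0.35
  seg 4 25 0.0 0.12
  seg 5 25 0.24 0.29
[ 0.5143  0.0449 -1.5521]
key area px [[345.17   182.8144]] [[253.9795 187.9582]]
green 83 348.28915662650604 182.4578313253012 [nan nan nan]
scene [np.float64(0.5116493144336045), np.float64(0.04298558180156559), np.float64(-1.5637345736524182)]
  seg 0 25 0.74 0.56
  seg 1 25 0.75 0.58
  seg 2 25 0.25 0.56
  seg 3 25 0.24 0.32
  seg 4 25 -1.47 0.11
  seg 5 25 -1.3 0.55
[ 0.5071  0.0469 -1.5927]
key area px [[178.4309 235.4705]] [[246.2521 199.0583]]
green 64 179.28125 236.125 [ 0.5201 -0.2082  0.0835]
(array([   0,    0,   35,  985, 2332,  580,   28,   13,   17,    9,   14,
          8,    9,   11,   15,   17,   19,   19,  361,  889,  165]), array([-0.01 , -0.005,  0.   ,  0.005,  0.01 ,  0.015,  0.02 ,  0.025,
        0.03 ,  0.035,  0.04 ,  0.045,  0.05 ,  0.055,  0.06 ,  0.065,
        0.07 ,  0.075,  0.08 ,  0.085,  0.09 ,  0.095]))
```

```bash
cat >> h.py <<'E'
from scipy.spatial.transform import Rotation as Rn
def go(pos,yaw):
    """target TCP pos (world), yaw of tool x axis (rad), tool down -> shift, turn fractions"""
    o=bot.get_obs(); q=o['tool_rot']; R=Rn.from_quat([q[1],q[2],q[3],q[0]])
    x=[np.cos(yaw),np.sin(yaw),0]; z=[0,0,-1]; y=np.cross(z,x)
    T=Rn.from_matrix(np.array([x,y,z]).T)
    s=R.inv().apply(np.array(pos)-o['eef_pos'])/.4; r=(R.inv()*T).as_rotvec()/(2*np.pi)
    print('t',o['t'],'pos',np.round(o['eef_pos'],4),'yaw',np.degrees(np.arctan2(*R.as_matrix()[:2,0][::-1])).round(2),'F',np.round(o['contact_force'],2))
    print('shift',np.round(s,4),'turn',np.round(r,4))
E
python3 - <<'E'
from h import *
go([.51,.19,.33],np.pi/2)
E
```

```text
t 0.15 pos [0.2903 0.6089 0.2305] yaw 154.51 F [-0.58 -0.59  0.24]
shift [-0.9465 -0.7093 -0.2475] turn [-2.000e-04  1.000e-04  1.792e-01]
```

Call:
play_rows --motion '[[[-0.05,-0.03,-0.1],[0,0,0.02]],[[-0.2,-0.15,-0.2],[0,0,0.04]],[[-0.3,-0.22,-0.25],[0,0,0.06]],[[-0.4,-0.3,-0.25],[0,0,0.08]],[[-0.5,-0.38,-0.25],[0,0,0.1]],[[-0.6,-0.46,-0.25],[0,0,0.12]],[[-0.7,-0.53,-0.25],[0,0,0.14]],[[-0.8,-0.6,-0.25],[0,0,0.16]]]'

```text
t: 0.95
eef_pos: [0.458, 0.286, 0.3308]
tool_rot: [0.0, 0.665, 0.747, -0.0]
contact_force: [1.3, 0.3, 0.4]
gripper_width: 1.003
```

```bash
python3 - <<'E'
from h import *
go([.51,.19,.33],np.pi/2)
E
```

```text
t 0.95 pos [0.458  0.286  0.3308] yaw 96.63 F [1.26 0.34 0.37]
shift [-0.2535  0.1015  0.0021] turn [-0.0001  0.0001  0.0184]
```

Call:
play_rows --motion '[[[-0.1,0.04,0],[0,0,0.01]],[[-0.2,0.08,0],[0,0,0.018]],[[-0.2535,0.1,0],[0,0,0.0184]],[[-0.2535,0.1,0],[0,0,0.0184]],[[-0.2535,0.1,0],[0,0,0.0184]]]'

```text
t: 1.45
eef_pos: [0.5092, 0.19, 0.3306]
tool_rot: [-0.0, 0.707, 0.707, -0.001]
contact_force: [0.1, 0.1, -0.4]
gripper_width: 1.002
```

```bash
python3 - <<'E'
from h import *
c=cam('wrist'); save(c,'w1.png',s=1.5); np.savez('/tmp/w1.npz',**c); print(bot.get_obs()['eef_pos'])
np.set_printoptions(precision=4,suppress=True);print(c['pose'])
E
```

```text
[0.5088557  0.19099272 0.33057952]
[[ 1.     -0.0008 -0.0021  0.5085]
 [-0.0014 -0.9459 -0.3245  0.2731]
 [-0.0018  0.3245 -0.9459  0.4734]
 [ 0.      0.      0.      1.    ]]
```

View pics/w1.png

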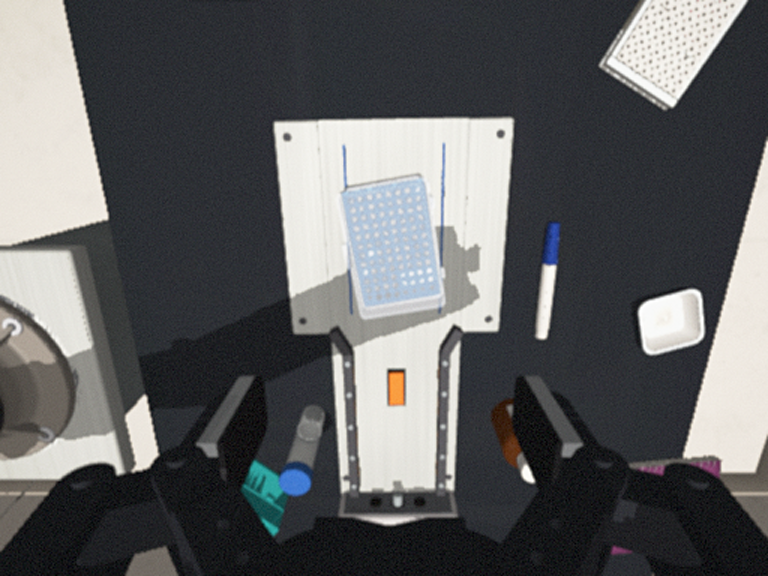

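The wrist picture shows the whole apron (1.5× px corners about (275,121), (512,118), (498,330), (293,333)), the clear blue-rack box at (393,245) with its tab at (347,250), the rails, the catch at (396,387) and the stop face at (398,500).

```bash
python3 - <<'E'
from h import *
np.set_printoptions(precision=4,suppress=True)
c=dict(np.load('/tmp/w1.npz'))
for a,b in [(275,121),(512,118),(498,330),(293,333)]: print(onplane(c,a/1.5,b/1.5,.012))
segs=deck_segs[:5]
p=edgefit(c,[.51,.045,-1.57],segs,verbose=True); print(p)
print(proj(c,Tf(p,[[.035,0,.012],[.075,0,.018],[0,.05,.03],[0,-.05,.03],[.2,.05,.03],[.2,-.05,.03],[.193,0,.037]]))*1.5)
W=cloud(c); v,u=np.mgrid[0:384,0:512]
a=p[2]; R=np.array([[np.cos(a),np.sin(a)],[-np.sin(a),np.cos(a)]]); xy=(W[...,:2]-p[:2])@R.T
m=(abs(xy[...,0]+.134)<.11)&(abs(xy[...,1])<.11); print(np.histogram(W[...,2][m],bins=np.arange(-.01,.1,.005)))
b=m&(W[...,2]>.07)&(W[...,2]<.1)
print(cv2.minAreaRect((xy[b]*1000).astype(np.float32)), np.median(W[...,2][b]))
pl=m&(W[...,2]<.03); print('plate z',np.median(W[...,2][pl]))
save(c,'w1c.png',(170,70,350,225),4.3)
E
```

```text
[0.3945 0.2934 0.012 ]
[0.6296 0.2959 0.012 ]
[0.6341 0.0668 0.012 ]
[0.3955 0.0631 0.012 ]
  seg 0 25 -0.24 0.55
  seg 1 25 -0.25 0.19
  seg 2 25 0.5 0.32
  seg 3 25 0.25 0.14
  seg 4 25 0.01 0.22
[ 0.5151  0.046  -1.5543]
[[395.9527 372.5322]
 [396.4335 403.9723]
 [439.7039 352.6226]
 [351.9128 353.9621]
 [436.5818 492.3052]
 [358.9948 493.3019]
 [397.7956 492.6434]]
(array([    0,     0,     0,   116, 12842,    40,    29,    52,    28,
          14,    15,    15,    14,    33,    38,    16,    57,    17,
          69,  5136,     0]), array([-0.01 , -0.005,  0.   ,  0.005,  0.01 ,  0.015,  0.02 ,  0.025,
        0.03 ,  0.035,  0.04 ,  0.045,  0.05 ,  0.055,  0.06 ,  0.065,
        0.07 ,  0.075,  0.08 ,  0.085,  0.09 ,  0.095]))
((-132.48220825195312, -5.007045745849609), (121.48035430908203, 88.74703216552734), 8.884302139282227) 0.08690671271760048
plate z 0.012074363427332369
```

View pics/w1c.png

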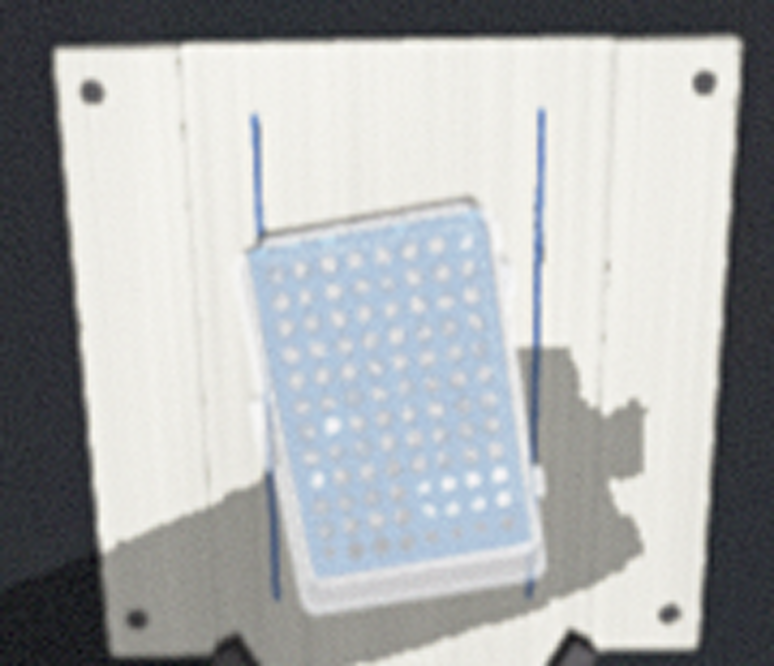

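```bash
cat >> h.py <<'E'
DECK=np.array([.5148,.0457,-1.5538])
def to_deck(P,D=DECK):
    a=D[2]; R=np.array([[np.cos(a),np.sin(a)],[-np.sin(a),np.cos(a)]]); return (np.asarray(P)[...,:2]-D[:2])@R.T
def from_deck(x,y,z): return Tf(DECK,[[x,y,z]])[0]
def boxpose(c,verbose=True):
    W=cloud(c); xy=to_deck(W); m=(xy[...,0]>-.25)&(xy[...,0]<.2)&(abs(xy[...,1])<.11)&(W[...,2]>.0815)&(W[...,2]<.093)
    mm=cv2.erode(m.astype(np.uint8),np.ones((3,3)))  # largest comp
    n,l,s,_=cv2.connectedComponentsWithStats(m.astype(np.uint8)); k=1+s[1:,4].argmax(); P=xy[l==k]*1000
    r=cv2.minAreaRect(P.astype(np.float32)); b=cv2.boxPoints(r)
    print('n',len(P),'rect',r,'\ncorners',np.round(b,1).tolist(),'cent',P.mean(0).round(1))
    return r
E
python3 - <<'E'
from h import *
np.set_printoptions(precision=4,suppress=True)
c=dict(np.load('/tmp/w1.npz')); boxpose(c)
c2=dict(np.load('/tmp/top0.npz')); boxpose(c2)
W=cloud(c); xy=to_deck(W); 
for x0 in np.arange(-.03,.2,.02):
    m=(xy[...,0]>x0)&(xy[...,0]<x0+.02)&(W[...,2]>.026)&(W[...,2]<.034)
    y=xy[...,1][m]; f=y[(y>.03)&(y<.09)]; n=y[(y<-.03)&(y>-.09)]
    if len(f) and len(n): print(x0.round(3),len(f),np.percentile(f,[2,50,98]).round(4),len(n),np.percentile(n,[2,50,98]).round(4))
E
```

```text
n 5200 rect ((-133.16305541992188, -1.7290687561035156), (121.42188262939453, 83.10762786865234), 8.925573348999023) 
corners [[-199.60000610351562, 29.899999618530273], [-186.6999969482422, -52.20000076293945], [-66.69999694824219, -33.400001525878906], [-79.5999984741211, 48.70000076293945]] cent [-136.5   -2. ]
n 1368 rect ((-132.83535766601562, -2.39471435546875), (120.97956848144531, 84.40434265136719), 8.680218696594238) 
corners [[-199.0, 30.200000762939453], [-186.3000030517578, -53.20000076293945], [-66.69999694824219, -35.0], [-79.4000015258789, 48.5]] cent [-133.1   -2.6]
-0.03 86 [0.0568 0.0664 0.0737] 90 [-0.0737 -0.0651 -0.0565]
-0.01 78 [0.0505 0.057  0.0653] 84 [-0.0646 -0.0567 -0.0507]
0.01 71 [0.0505 0.0557 0.0613] 73 [-0.0613 -0.0551 -0.0498]
0.03 70 [0.0509 0.0561 0.0617] 70 [-0.0617 -0.0559 -0.0506]
0.05 66 [0.0499 0.055  0.0615] 65 [-0.0608 -0.0552 -0.0499]
0.07 66 [0.0499 0.0553 0.0608] 65 [-0.0617 -0.0561 -0.0506]
0.09 63 [0.0502 0.0556 0.0615] 60 [-0.0613 -0.0559 -0.0501]
0.11 59 [0.0495 0.0558 0.0615] 61 [-0.062  -0.0559 -0.0505]
0.13 54 [0.051  0.0548 0.0604] 55 [-0.0614 -0.0557 -0.0504]
0.15 59 [0.0495 0.0552 0.061 ] 59 [-0.0621 -0.0562 -0.0504]
0.17 59 [0.0498 0.0553 0.0614] 50 [-0.0613 -0.0554 -0.0514]
0.19 92 [0.0325 0.054  0.0694] 100 [-0.0723 -0.0554 -0.0332]
```

```bash
python3 - <<'E'
from h import *
p=from_deck(-.238,-.003,.15);print(p); go(p,DECK[2]+np.pi)
E
```

```text
[0.5077555  0.28361464 0.15      ]
t 1.5 pos [0.5089 0.191  0.3306] yaw 90.08 F [ 0.12 -0.01 -1.65]
shift [ 0.2318 -0.0019  0.4513] turn [-0.0002  0.0001 -0.0025]
```

Call:
play_rows --motion '[[[0.1,0,0.03],[0,0,-0.0025]],[[0.2,0,0.1],[0,0,-0.0025]],[[0.2318,-0.002,0.2],[0,0,-0.0025]],[[0.2318,-0.002,0.3],[0,0,-0.0025]],[[0.2318,-0.002,0.4],[0,0,-0.0025]],[[0.2318,-0.002,0.45],[0,0,-0.0025]],[[0.2318,-0.002,0.45],[0,0,-0.0025]],[[0.2318,-0.002,0.45],[0,0,-0.0025]]]' --fingers 40 --grip_force 20

```text
t: 2.3
eef_pos: [0.5073, 0.2849, 0.1509]
tool_rot: [-0.0, 0.7, 0.714, -0.001]
contact_force: [-0.4, -0.6, -0.4]
gripper_width: 0.468
```

```bash
python3 - <<'E'
from h import *
c=cam('wrist'); save(c,'w2.png',s=1.5); np.savez('/tmp/w2.npz',**c)
W=cloud(c); xy=to_deck(W)
o=bot.get_obs(); print('tcp deck',to_deck(o['eef_pos']),o['gripper_width'])
# finger points in tool frame: camera near, z>.12
m=(W[...,2]>.12)&(W[...,2]<.25)&(abs(xy[...,1])<.08)&(abs(xy[...,0]+.238)<.05)
v,u=np.where(m); P=np.c_[xy[m],W[...,2][m]]; print(len(P))
for lo in np.arange(.13,.2,.01):
    k=(P[:,2]>lo)&(P[:,2]<lo+.01)
    if k.sum(): print(lo.round(2),k.sum(),P[k].min(0).round(4),P[k].max(0).round(4))
go(from_deck(-.238,-.003,.034),DECK[2]+np.pi)
E
```

```text
tcp deck [-0.23933157 -0.00264363] 0.4671241249471745
31773
0.15 216 [-0.2509 -0.0363  0.1522] [-0.2288  0.0274  0.16  ]
0.16 708 [-0.2513 -0.038   0.16  ] [-0.2283  0.0292  0.17  ]
0.17 855 [-0.2512 -0.0381  0.17  ] [-0.2283  0.0294  0.18  ]
0.18 1036 [-0.2513 -0.0378  0.18  ] [-0.2279  0.0291  0.19  ]
0.19 1501 [-0.2535 -0.0542  0.19  ] [-0.2287  0.046   0.2   ]
0.2 5878 [-0.2539 -0.059   0.2   ] [-0.2265  0.0503  0.21  ]
t 2.35 pos [0.5081 0.285  0.1518] yaw 91.06 F [ 0.16  0.02 -0.81]
shift [-0.0036 -0.001   0.2944] turn [ 0.     -0.0001  0.0002]
```

View pics/w2.png

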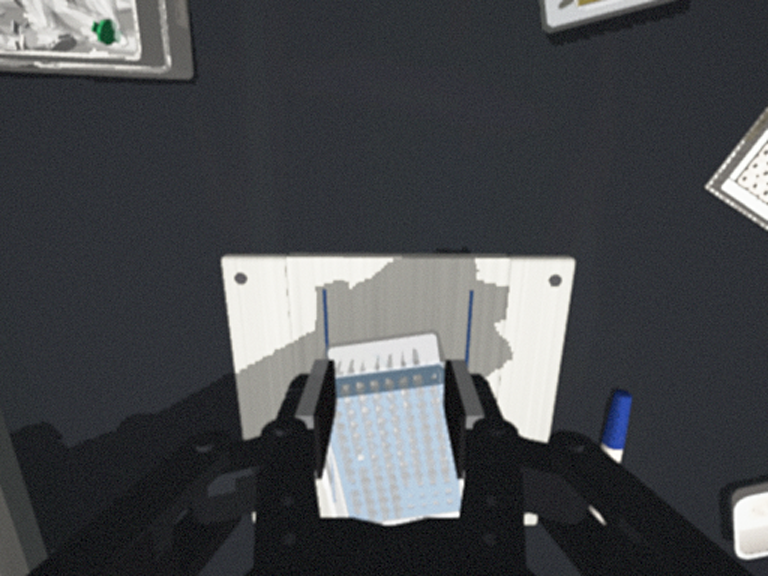

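Call:
play_rows --motion '[[[0,0,0.08],[0,0,0]],[[0,0,0.17],[0,0,0]],[[0,0,0.25],[0,0,0]],[[0,0,0.288],[0,0,0]],[[0,0,0.288],[0,0,0]],[[-0.02,0,0.288],[0,0,0]],[[-0.04,0,0.288],[0,0,0]],[[-0.055,0,0.288],[0,0,0]]]'

```text
t: 3.15
eef_pos: [0.5096, 0.2621, 0.0381]
tool_rot: [0.0, 0.701, 0.713, 0.001]
contact_force: [-0.1, -0.8, -0.0]
gripper_width: 0.469
```

```bash
python3 - <<'E'
from h import *
o=bot.get_obs(); print('tcp deck',to_deck(o['eef_pos']),o['contact_force'])
go(from_deck(-.18,-.003,.036),DECK[2]+np.pi)
c=cam('top'); boxpose(c)
E
```

```text
tcp deck [-0.21649978 -0.00151181] [-0.14731608 -0.82987419 -0.0231766 ]
t 3.15 pos [0.5096 0.2621 0.0381] yaw 90.99 F [-0.15 -0.83 -0.02]
shift [-0.0913 -0.0038  0.0052] turn [ 0.0004 -0.0003  0.0001]
n 1350 rect ((-132.86422729492188, -1.9151687622070312), (121.27084350585938, 84.15956115722656), 8.953842163085938) 
corners [[-199.3000030517578, 30.200000762939453], [-186.1999969482422, -52.900001525878906], [-66.4000015258789, -34.0], [-79.5, 49.099998474121094]] cent [-132.4   -3. ]
```

Call:
play_rows --motion '[[[-0.01,-0.003,0.003],[0,0,0]],[[-0.02,-0.004,0.005],[0,0,0]],[[-0.03,-0.004,0.005],[0,0,0]],[[-0.04,-0.004,0.005],[0,0,0]],[[-0.05,-0.004,0.005],[0,0,0]],[[-0.06,-0.004,0.005],[0,0,0]],[[-0.07,-0.004,0.005],[0,0,0]],[[-0.08,-0.004,0.005],[0,0,0]]]'

```text
t: 4.0
eef_pos: [0.5084, 0.2285, 0.0358]
tool_rot: [0.0, 0.701, 0.713, 0.001]
contact_force: [0.2, 1.8, 0.0]
gripper_width: 0.468
```

```bash
cat > st.py <<'E'
from h import *
o=bot.get_obs(); print('tcp deck',to_deck(o['eef_pos']).round(4),o['contact_force'].round(2))
go(from_deck(-.10,-.003,.036),DECK[2]+np.pi)
c=cam('top'); boxpose(c)
E
python3 st.py
```

```text
tcp deck [-0.1829 -0.0033] [0.23 1.77 0.02]
t 4.0 pos [0.5084 0.2285 0.0358] yaw 90.93 F [0.23 1.77 0.02]
shift [-0.2072  0.0008 -0.0007] turn [ 0.0003 -0.0001 -0.0001]
n 1284 rect ((-106.47702026367188, -8.639945983886719), (83.81974792480469, 119.58712005615234), 89.07354736328125) 
corners [[-166.89999389648438, -49.599998474121094], [-47.400001525878906, -51.5], [-46.0, 32.29999923706055], [-165.60000610351562, 34.20000076293945]] cent [-104.4   -9.5]
```

Call:
play_rows --motion '[[[0.03,0,0],[0,0,0]],[[0.06,0,-0.03],[0,0,0]],[[0.06,0,-0.12],[0,0,0]],[[0.06,0,-0.23],[0,0,0]],[[0.06,0,-0.3],[0,0,0]],[[0.06,0,-0.3],[0,0,0]]]' --fingers 60

```text
t: 4.65
eef_pos: [0.5103, 0.2542, 0.1609]
tool_rot: [0.001, 0.701, 0.713, 0.005]
contact_force: [-0.3, 0.5, -0.0]
gripper_width: 0.704
```

```bash
python3 - <<'E'
from h import *
c=cam('top'); boxpose(c)
c=cam('wrist'); boxpose(c)
go(from_deck(-.106,-.09,.15),DECK[2]-np.pi/2)
E
```

```text
n 1367 rect ((-106.3251953125, -8.637290954589844), (83.78653717041016, 120.19115447998047), 89.91478729248047) 
corners [[-166.5, -50.400001525878906], [-46.29999923706055, -50.599998474121094], [-46.20000076293945, 33.20000076293945], [-166.39999389648438, 33.29999923706055]] cent [-106.6   -9.4]
n 9007 rect ((-114.7050552368164, -8.325626373291016), (107.60308837890625, 83.16716003417969), 0.22678712010383606) 
corners [[-168.6999969482422, 33.0], [-168.3000030517578, -50.099998474121094], [-60.70000076293945, -49.70000076293945], [-61.099998474121094, 33.5]] cent [-121.4   -8.2]
t 4.75 pos [0.5078 0.2529 0.1568] yaw 90.95 F [ 0.05 -0.51 -0.33]
shift [-0.2534 -0.2163  0.016 ] turn [ 6.000e-04  2.000e-04 -2.501e-01]
```

Call:
play_rows --motion '[[[-0.04,-0.03,0],[0,0,-0.023]],[[-0.08,-0.06,0],[0,0,-0.046]],[[-0.12,-0.09,0],[0,0,-0.069]],[[-0.15,-0.12,0],[0,0,-0.092]],[[-0.18,-0.15,0],[0,0,-0.115]],[[-0.21,-0.18,0],[0,0,-0.138]],[[-0.2534,-0.2163,0],[0,0,-0.161]],[[-0.2534,-0.2163,0],[0,0,-0.184]]]'

```text
t: 5.55
eef_pos: [0.4199, 0.1477, 0.1549]
tool_rot: [-0.001, 0.195, 0.981, -0.001]
contact_force: [0.5, -0.2, -1.1]
gripper_width: 0.703
```

```bash
python3 - <<'E'
from h import *
go(from_deck(-.107,-.09,.10),DECK[2]-np.pi/2)
E
```

```text
t 5.55 pos [0.4199 0.1477 0.1549] yaw 157.46 F [ 0.5  -0.2  -1.07]
shift [-0.0041  0.0111  0.1373] turn [-0.0002 -0.0003 -0.0653]
```

Call:
play_rows --motion '[[[-0.004,0.011,0.03],[0,0,-0.022]],[[-0.004,0.011,0.06],[0,0,-0.044]],[[-0.004,0.011,0.09],[0,0,-0.0653]],[[-0.004,0.011,0.1373],[0,0,-0.0653]],[[-0.004,0.011,0.1373],[0,0,-0.0653]],[[-0.004,0.011,0.1373],[0,0,-0.0653]]]'

```text
t: 6.15
eef_pos: [0.4221, 0.151, 0.0994]
tool_rot: [-0.002, -0.008, 1.0, -0.001]
contact_force: [0.0, 0.6, -0.5]
gripper_width: 0.704
```

```bash
python3 - <<'E'
from h import *
c=cam('wrist'); save(c,'w3.png',s=1.5); W=cloud(c); xy=to_deck(W)
o=bot.get_obs(); t=to_deck(o['eef_pos']); print(t,o['gripper_width'])
m=(W[...,2]>.09)&(W[...,2]<.135)&(abs(xy[...,0]-t[0])<.06)&(abs(xy[...,1]-t[1])<.03); P=np.c_[xy[m],W[...,2][m]]
print(P.min(0),P.max(0))
go(from_deck(-.107,-.09,.038),DECK[2]-np.pi/2)
E
```

```text
[-0.10708202 -0.09028419] 0.7016788451912984
[-0.15049446 -0.10406717  0.10397906] [-0.06271184 -0.08035818  0.13498609]
t 6.2 pos [0.4227 0.1512 0.1   ] yaw -179.04 F [-0.18 -0.36  0.53]
shift [-0.0011  0.      0.155 ] turn [-0.0002 -0.0004 -0.    ]
```

View pics/w3.png

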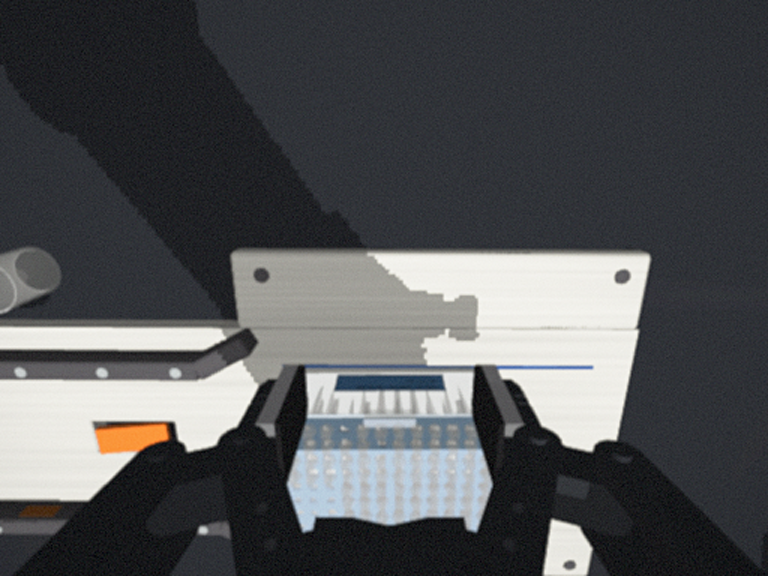

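Call:
play_rows --motion '[[[0,0,0.05],[0,0,0]],[[0,0,0.1],[0,0,0]],[[0,0,0.15],[0,0,0]],[[0,0,0.155],[0,0,0]],[[-0.02,0,0.155],[0,0,0]],[[-0.04,0,0.155],[0,0,0]],[[-0.055,0,0.155],[0,0,0]],[[-0.055,0,0.155],[0,0,0]]]'

```text
t: 7.0
eef_pos: [0.4466, 0.1518, 0.0388]
tool_rot: [-0.0, -0.008, 1.0, -0.0]
contact_force: [0.7, 0.3, 0.4]
gripper_width: 0.704
```

```bash
python3 - <<'E'
from h import *
go(from_deck(-.107,-.0533,.038),DECK[2]-np.pi/2)
c=cam('top'); boxpose(c)
E
```

```text
t 7.0 pos [0.4466 0.1518 0.0388] yaw -179.09 F [0.67 0.31 0.44]
shift [-0.0328 -0.0007  0.002 ] turn [-0.0001 -0.     -0.0002]
n 395 rect ((-60.275794982910156, -0.9767608642578125), (47.80853271484375, 93.8388900756836), 24.36871337890625) 
corners [[-101.4000015258789, 31.899999618530273], [-62.70000076293945, -53.599998474121094], [-19.100000381469727, -33.900001525878906], [-57.900001525878906, 51.599998474121094]] cent [-65.5  -2.1]
```

Call:
play_rows --motion '[[[-0.007,0,0.001],[0,0,0]],[[-0.014,0,0.002],[0,0,0]],[[-0.021,0,0.002],[0,0,0]],[[-0.028,0,0.002],[0,0,0]],[[-0.0328,0,0.002],[0,0,0]],[[-0.0328,0,0.002],[0,0,0]]]'

```text
t: 7.65
eef_pos: [0.459, 0.1518, 0.0376]
tool_rot: [-0.001, -0.008, 1.0, -0.0]
contact_force: [0.1, 0.1, -0.4]
gripper_width: 0.707
```

```bash
python3 - <<'E'
from h import *
go(from_deck(-.107,-.0533,.038),DECK[2]-np.pi/2)
E
```

```text
t 7.65 pos [0.459  0.1518 0.0376] yaw -179.08 F [ 0.1   0.15 -0.41]
shift [-0.0018 -0.0002 -0.0009] turn [-0.0001 -0.0002 -0.0002]
```

Back off, rise and look.

Call:
play_rows --motion '[[[0.04,0,0],[0,0,0]],[[0.07,0,-0.06],[0,0,0.02]],[[0.07,0,-0.18],[0,0,0.04]],[[0.07,0,-0.3],[0,0,0.06]],[[0.07,0.08,-0.42],[0,0,0.083]],[[0.07,0.18,-0.54],[0,0,0.106]],[[0.07,0.28,-0.6],[0,0,0.129]],[[0.07,0.36,-0.6],[0,0,0.152]]]' --fingers 40

```text
t: 8.45
eef_pos: [0.4308, 0.2974, 0.2819]
tool_rot: [0.001, 0.456, 0.89, 0.003]
contact_force: [1.1, -0.4, -0.5]
gripper_width: 0.47
```

```bash
python3 - <<'E'
from h import *
c=cam('top'); boxpose(c);save(c,'t4.png',s=1.5)
c=cam('wrist'); boxpose(c);save(c,'w4.png',s=1.5)
go(from_deck(-.225,0,.15),DECK[2]+np.pi)
E
```

```text
n 1372 rect ((-106.45751953125, -0.24411392211914062), (83.81172180175781, 120.21356964111328), 89.19733428955078) 
corners [[-167.10000610351562, -41.29999923706055], [-46.900001525878906, -43.0], [-45.79999923706055, 40.79999923706055], [-166.0, 42.5]] cent [-106.8   -0.6]
n 3952 rect ((-107.28507995605469, -0.08983993530273438), (84.0018081665039, 122.44266510009766), 89.83438110351562) 
corners [[-168.60000610351562, -41.900001525878906], [-46.20000076293945, -42.29999923706055], [-45.900001525878906, 41.70000076293945], [-168.39999389648438, 42.099998474121094]] cent [-116.     2.5]
t 8.55 pos [0.4284 0.3032 0.2798] yaw 126.42 F [-1.   -0.45 -0.22]
shift [-0.1889  0.1161  0.3246] turn [ 0.0006 -0.0007  0.0984]
```

View pics/w4.png

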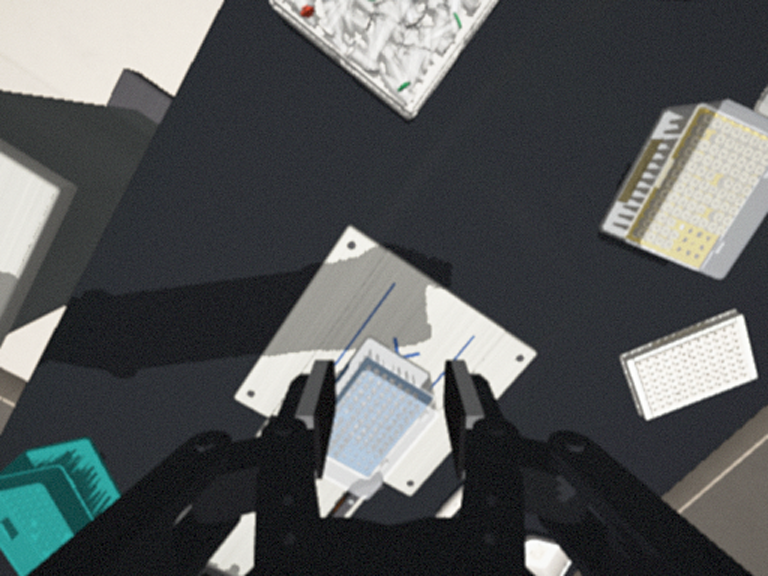

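Call:
play_rows --motion '[[[-0.06,0.04,0.06],[0,0,0.023]],[[-0.12,0.08,0.12],[0,0,0.046]],[[-0.18,0.115,0.18],[0,0,0.069]],[[-0.189,0.116,0.27],[0,0,0.092]],[[-0.189,0.116,0.3246],[0,0,0.0984]],[[-0.189,0.116,0.3246],[0,0,0.0984]],[[-0.189,0.116,0.3246],[0,0,0.0984]]]'

```text
t: 9.25
eef_pos: [0.5111, 0.2705, 0.1502]
tool_rot: [-0.001, 0.7, 0.714, 0.003]
contact_force: [-0.1, 0.2, 0.3]
gripper_width: 0.47
```

```bash
python3 - <<'E'
from h import *
go(from_deck(-.215,0,.036),DECK[2]+np.pi)
E
```

```text
t 9.25 pos [0.5111 0.2705 0.1502] yaw 91.1 F [-0.13  0.22  0.3 ]
shift [-0.0258 -0.0009  0.2855] turn [ 0.0004 -0.0008  0.0003]
```

Call:
play_rows --motion '[[[0,0,0.08],[0,0,0]],[[0,-0.001,0.17],[0,0,0]],[[0,-0.001,0.25],[0,0,0]],[[0,-0.001,0.2855],[0,0,0]],[[-0.026,-0.001,0.2855],[0,0,0]],[[-0.05,-0.001,0.2855],[0.0004,-0.0008,0.0003]],[[-0.07,-0.001,0.2855],[0.0004,-0.0008,0.0003]],[[-0.08,-0.001,0.2855],[0.0004,-0.0008,0.0003]]]'

```text
t: 10.05
eef_pos: [0.5128, 0.2378, 0.0375]
tool_rot: [0.001, 0.702, 0.713, 0.001]
contact_force: [-0.4, -0.4, 0.8]
gripper_width: 0.463
```

```bash
sed -i 's/-.10,-.003/-.10,0/' st.py; python3 st.py
```

```text
tcp deck [-0.1921  0.0012] [-0.36 -0.39  0.77]
t 10.05 pos [0.5128 0.2378 0.0375] yaw 90.89 F [-0.36 -0.39  0.77]
shift [-0.2302 -0.0028  0.0035] turn [ 0.0003 -0.0001 -0.0002]
n 1365 rect ((-106.38854217529297, -0.20653915405273438), (83.87973022460938, 120.25526428222656), 89.49935913085938) 
corners [[-166.89999389648438, -41.599998474121094], [-46.599998474121094, -42.70000076293945], [-45.900001525878906, 41.20000076293945], [-166.10000610351562, 42.29999923706055]] cent [-106.5   -0.6]
```

Call:
play_rows --motion '[[[-0.015,-0.002,0.003],[0,0,0]],[[-0.028,-0.003,0.0035],[0,0,0]],[[-0.04,-0.003,0.0035],[0,0,0]],[[-0.053,-0.003,0.0035],[0,0,0]],[[-0.066,-0.003,0.0035],[0,0,0]],[[-0.079,-0.003,0.0035],[0,0,0]],[[-0.092,-0.003,0.0035],[0,0,0]],[[-0.105,-0.003,0.0035],[0,0,0]]]'

```text
t: 10.9
eef_pos: [0.512, 0.195, 0.0358]
tool_rot: [0.001, 0.702, 0.712, 0.001]
contact_force: [-0.7, 2.0, 0.5]
gripper_width: 0.47
```

```bash
python3 st.py
```

```text
tcp deck [-0.1493 -0.0002] [-0.75  2.02  0.49]
t 10.9 pos [0.512  0.195  0.0358] yaw 90.87 F [-0.75  2.02  0.49]
shift [-0.1232  0.0008 -0.0006] turn [ 0.0003 -0.     -0.0003]
n 1219 rect ((-68.9701156616211, -0.24821853637695312), (83.87438201904297, 110.08695220947266), 89.9856948852539) 
corners [[-124.0, -42.20000076293945], [-13.899999618530273, -42.20000076293945], [-13.899999618530273, 41.70000076293945], [-124.0, 41.70000076293945]] cent [-67.7  -0.8]
```

Call:
play_rows --motion '[[[-0.015,0,0],[0,0,0]],[[-0.03,0.0005,0],[0,0,0]],[[-0.045,0.0005,0],[0,0,0]],[[-0.06,0.0005,0],[0,0,0]],[[-0.075,0.0005,0],[0,0,0]],[[-0.09,0.0005,0],[0,0,0]],[[-0.105,0.0005,0],[0,0,0]],[[-0.12,0.0005,0],[0,0,0]]]'

```text
t: 11.75
eef_pos: [0.5128, 0.145, 0.0357]
tool_rot: [0.001, 0.702, 0.712, 0.0]
contact_force: [0.0, 0.3, 0.1]
gripper_width: 0.472
```

```bash
sed -i 's/-.10,0/-.03,0/' st.py; python3 st.py
```

```text
tcp deck [-0.0993 -0.0003] [0.   0.34 0.12]
t 11.75 pos [0.5128 0.145  0.0357] yaw 90.8 F [0.   0.34 0.12]
shift [-0.1734  0.0014 -0.0006] turn [ 0.0002  0.0001 -0.0005]
n 1107 rect ((-13.413322448730469, -0.5311126708984375), (84.08800506591797, 98.35515594482422), 88.9100570678711) 
corners [[-63.400001525878906, -41.599998474121094], [35.0, -43.5], [36.599998474121094, 40.599998474121094], [-61.79999923706055, 42.400001525878906]] cent [-13.2  -0.9]
```

Call:
play_rows --motion '[[[-0.015,0.001,0],[0,0,-0.0005]],[[-0.03,0.0015,0],[0,0,-0.0005]],[[-0.045,0.0015,0],[0,0,-0.0005]],[[-0.06,0.0015,0],[0,0,-0.0005]],[[-0.075,0.0015,0],[0,0,-0.0005]],[[-0.09,0.0015,0],[0,0,-0.0005]],[[-0.105,0.0015,0],[0,0,-0.0005]],[[-0.12,0.0015,0],[0,0,-0.0005]]]'

```text
t: 12.6
eef_pos: [0.514, 0.0952, 0.0358]
tool_rot: [0.001, 0.702, 0.713, -0.0]
contact_force: [0.3, 1.5, -0.6]
gripper_width: 0.469
```

```bash
sed -i 's/-.03,0/.02,0/' st.py; python3 st.py
```

```text
tcp deck [-0.0495  0.0001] [ 0.28  1.5  -0.62]
t 12.6 pos [0.514  0.0952 0.0358] yaw 90.9 F [ 0.28  1.5  -0.62]
shift [-1.738e-01  1.000e-04 -3.000e-04] turn [ 0.0002  0.0003 -0.0002]
n 994 rect ((40.64449691772461, -0.05962371826171875), (89.6722412109375, 83.31719970703125), 0.7887685894966125) 
corners [[-4.800000190734863, 41.0], [-3.5999999046325684, -42.29999923706055], [86.0, -41.099998474121094], [84.9000015258789, 42.20000076293945]] cent [41.7 -0.5]
```

Call:
play_rows --motion '[[[-0.015,0,0],[0,0,-0.0003]],[[-0.03,0,0],[0,0,-0.0003]],[[-0.045,0,0],[0,0,-0.0003]],[[-0.06,0,0],[0,0,-0.0003]],[[-0.075,0,0],[0,0,-0.0003]],[[-0.09,0,0],[0,0,-0.0003]],[[-0.105,0,0],[0,0,-0.0003]],[[-0.12,0,0],[0,0,-0.0003]]]'

```text
t: 13.45
eef_pos: [0.5147, 0.0454, 0.0359]
tool_rot: [0.001, 0.701, 0.713, -0.0]
contact_force: [0.3, 1.7, 0.5]
gripper_width: 0.467
```

```bash
sed -i 's/(.02,0/(.066,0/' st.py; python3 st.py; python3 - <<'E'
from h import *
c=cam('top');save(c,'t5.png',(160,120,365,260),3.9)
E
```

```text
tcp deck [ 0.0003 -0.0001] [0.3  1.68 0.45]
t 13.45 pos [0.5147 0.0454 0.0359] yaw 90.94 F [0.3  1.68 0.45]
shift [-0.1643  0.0004  0.0003] turn [ 0.0002  0.0004 -0.0001]
n 863 rect ((96.24441528320312, 0.16487503051757812), (78.86387634277344, 83.79044342041016), 0.21189795434474945) 
corners [[56.70000076293945, 41.900001525878906], [57.0, -41.900001525878906], [135.8000030517578, -41.599998474121094], [135.5, 42.20000076293945]] cent [97.  -0.4]
```

View pics/t5.png

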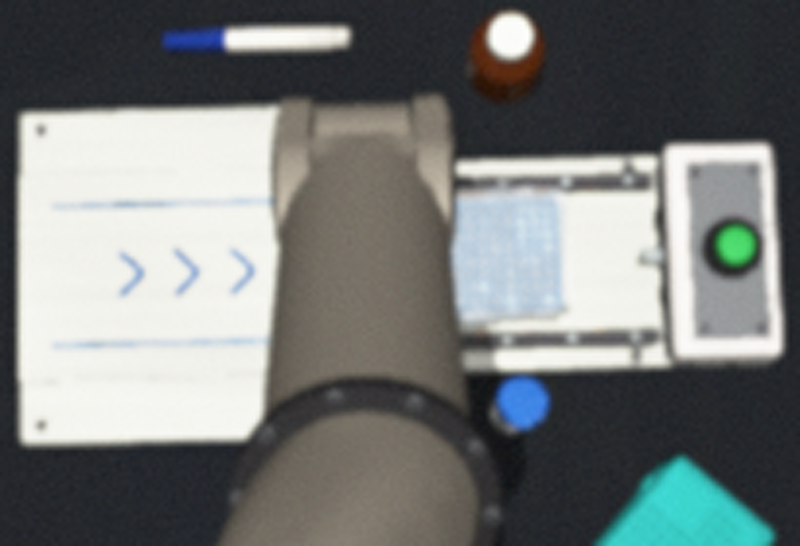

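```bash
python3 - <<'E'
from h import *
c=cam('top'); print('tube',to_deck(onplane(c,160+522/3.9,120+403/3.9,.118)),'bottle',to_deck(onplane(c,160+510/3.9,120+37/3.9,.104)))
c=cam('scene'); save(c,'s5.png',(100,90,330,260),3.4)
E
```

```text
tube [ 0.10053196 -0.10931396] bottle [0.10305647 0.14079131]
```

View pics/s5.png

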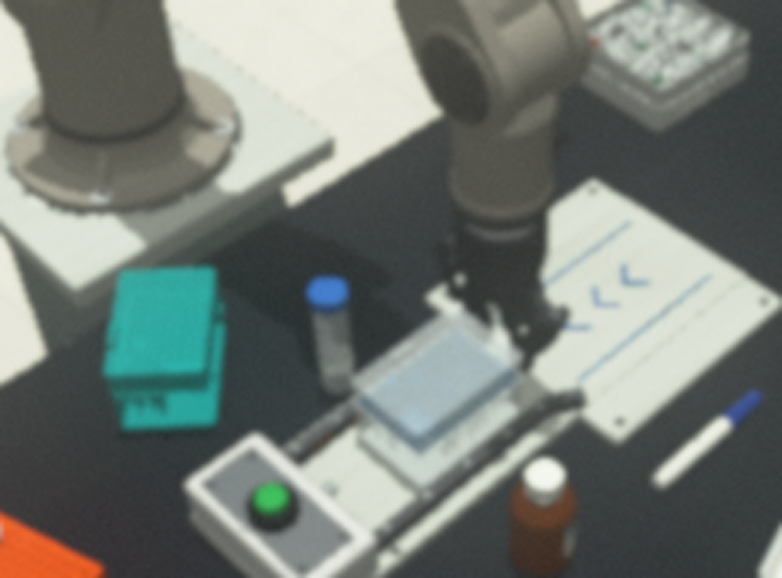

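Call:
play_rows --motion '[[[-0.015,0.0004,0],[0,0,-0.0002]],[[-0.03,0.0004,0],[0,0,-0.0002]],[[-0.045,0.0004,0],[0,0,-0.0002]],[[-0.06,0.0004,0],[0,0,-0.0002]],[[-0.075,0.0004,0],[0,0,-0.0002]],[[-0.09,0.0004,0],[0,0,-0.0002]],[[-0.105,0.0004,0],[0,0,-0.0002]],[[-0.12,0.0004,0],[0,0,-0.0002]]]'

```text
t: 14.45
eef_pos: [0.5156, -0.003, 0.0361]
tool_rot: [0.001, 0.701, 0.713, -0.001]
contact_force: [-0.6, 0.6, -0.6]
gripper_width: 0.469
```

```bash
python3 st.py; python3 - <<'E'
from h import *
c=cam('wrist');save(c,'w5.png',s=1.5)
E
```

```text
tcp deck [0.0487 0.    ] [-0.56  0.57 -0.59]
t 14.45 pos [ 0.5156 -0.003   0.0361] yaw 90.97 F [-0.56  0.57 -0.59]
shift [-0.0431 -0.      0.0003] turn [ 0.0002  0.0004 -0.    ]
n 729 rect ((150.84579467773438, -0.016185760498046875), (66.78771209716797, 83.3374252319336), 0.7122632265090942) 
corners [[116.9000015258789, 41.20000076293945], [118.0, -42.099998474121094], [184.8000030517578, -41.29999923706055], [183.6999969482422, 42.099998474121094]] cent [151.2  -0.8]
```

View pics/w5.png

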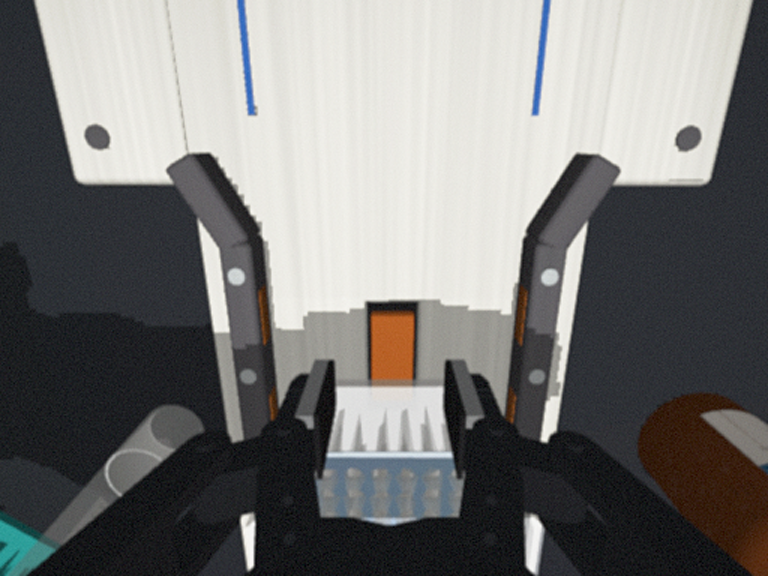

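Call:
play_rows --motion '[[[-0.007,0,0],[0,0,0]],[[-0.014,0,0],[0,0,0]],[[-0.021,0,0],[0,0,0]],[[-0.028,0,0],[0,0,0]],[[-0.035,0,0],[0,0,0]],[[-0.041,0,0],[0,0,0]],[[-0.047,0,0],[0,0,0]],[[-0.047,0,0],[0,0,0]]]'

```text
t: 15.35
eef_pos: [0.516, -0.0231, 0.0362]
tool_rot: [0.002, 0.702, 0.712, -0.001]
contact_force: [-0.9, 0.5, 0.1]
gripper_width: 0.473
```

```bash
python3 st.py; python3 - <<'E'
from h import *
c=cam('wrist');save(c,'w6.png',s=1.5)
E
```

```text
tcp deck [0.0688 0.    ] [-0.87  0.46  0.08]
t 15.35 pos [ 0.516  -0.0231  0.0362] yaw 90.86 F [-0.87  0.46  0.08]
shift [ 0.007  -0.0001  0.0006] turn [ 0.0002  0.0005 -0.0003]
n 646 rect ((170.5299530029297, 0.02036285400390625), (58.49822998046875, 83.58554077148438), 0.43910232186317444) 
corners [[141.0, 41.599998474121094], [141.60000610351562, -42.0], [200.10000610351562, -41.5], [199.5, 42.0]] cent [171.5  -1. ]
```

View pics/w6.png

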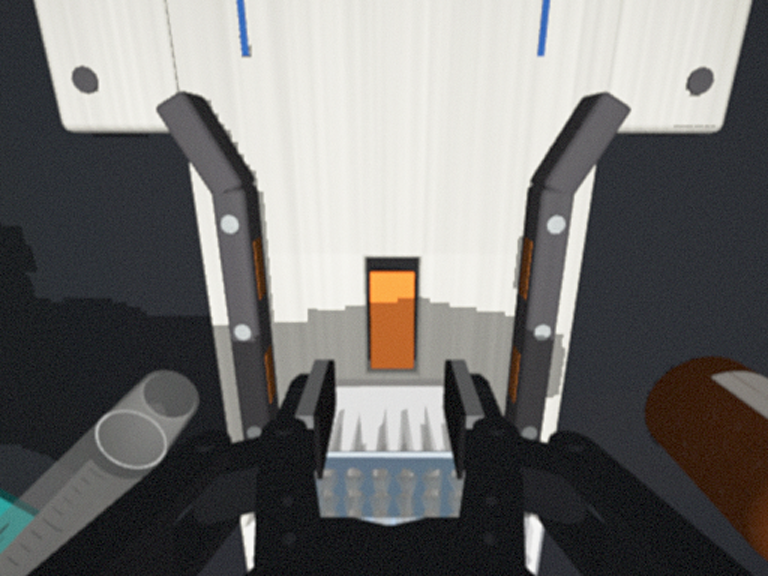

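```bash
cat >> h.py <<'E'
def catch(c):
    W=cloud(c); xy=to_deck(W); p=c['pixels'].astype(int); o=(p[...,0]-p[...,2]>60)
    for x0 in np.arange(.03,.085,.005):
        m=(xy[...,0]>x0)&(xy[...,0]<x0+.005)&(abs(xy[...,1])<.007); n=(xy[...,0]>x0)&(xy[...,0]<x0+.005)&(abs(abs(xy[...,1])-.02)<.005)
        if m.sum(): print(x0.round(3),m.sum(),'catch z',np.median(W[...,2][m]).round(4),'plate',np.median(W[...,2][n]).round(4) if n.sum() else None,'orange',o[m].mean().round(2))
E
python3 - <<'E'
from h import *
catch(cam('wrist'))
E
```

```text
0.03 177 catch z 0.0015 plate 0.0122 orange 0.25
0.035 257 catch z 0.0122 plate 0.0122 orange 0.75
0.04 185 catch z 0.0131 plate 0.0122 orange 1.0
0.045 188 catch z 0.0139 plate 0.0123 orange 1.0
0.05 188 catch z 0.0148 plate 0.1162 orange 1.0
0.055 1984 catch z 0.1171 plate 0.0719 orange 0.09
0.06 185 catch z 0.0164 plate 0.0562 orange 0.99
0.065 177 catch z 0.0171 plate 0.0498 orange 1.0
0.07 154 catch z 0.0179 plate 0.0514 orange 1.0
0.075 11 catch z 0.0101 plate 0.0486 orange 0.45
0.08 2785 catch z 0.0605 plate 0.0586 orange 0.01
0.085 2 catch z 0.0724 plate 0.0585 orange 0.0
```

The catch is up: its nose is at z = 0.018 and the rear of the box is at about 80 mm. I'll back off gently.

Call:
play_rows --motion '[[[0.003,0,0],[0,0,0]],[[0.006,0,0],[0,0,0]],[[0.01,0,0],[0,0,0]],[[0.015,0,0],[0,0,0]],[[0.025,0,0],[0,0,0]],[[0.04,0,0],[0,0,0]],[[0.06,0,0],[0,0,0]],[[0.06,0,-0.05],[0,0,0]]]'

```text
t: 16.3
eef_pos: [0.5138, 0.0029, 0.0545]
tool_rot: [0.0, 0.701, 0.713, -0.002]
contact_force: [0.3, -0.0, -0.2]
gripper_width: 0.47
```

Call:
play_rows --motion '[[[0,0,-0.08],[0,0,0]],[[0,0,-0.18],[0,0,0]],[[0,0,-0.28],[0,0,0]],[[0,0,-0.38],[0,0,0]],[[0,0,-0.45],[0,0,0]],[[0,0,-0.45],[0,0,0]]]' --fingers 0

```text
t: 16.9
eef_pos: [0.5168, 0.0044, 0.2387]
tool_rot: [0.002, 0.701, 0.713, 0.001]
contact_force: [-0.3, -0.3, -0.0]
gripper_width: -0.002
```

```bash
python3 - <<'E'
from h import *
c=cam('wrist');save(c,'w7.png',s=1.5); catch(c); boxpose(c)
W=cloud(c);xy=to_deck(W); m=(abs(xy[...,1])<.03)&(xy[...,0]>.06)&(xy[...,0]<.19)&(W[...,2]>.082)&(W[...,2]<.093); print('box top z',np.percentile(W[...,2][m],[5,50,95]),'rear x',xy[...,0][m].min())
c=cam('top'); boxpose(c); save(c,'t7.png',(160,120,365,260),3.9)
p=c['pixels'].astype(int); g=(p[...,1]-np.maximum(p[...,0],p[...,2])>60); n,l,s,ce=cv2.connectedComponentsWithStats(g.astype(np.uint8)); print(s[:,4],ce)
go(from_deck(.1,0,.2),DECK[2]+np.pi)
E
```

```text
0.03 2379 catch z 0.2984 plate 0.2946 orange 0.0
0.035 246 catch z 0.2771 plate 0.2948 orange 0.18
0.04 226 catch z 0.277 plate 0.2952 orange 0.18
0.045 331 catch z 0.2872 plate 0.2956 orange 0.11
0.05 103 catch z 0.2763 plate 0.0123 orange 0.36
0.055 37 catch z 0.0155 plate 0.0122 orange 1.0
0.06 38 catch z 0.0162 plate 0.012 orange 1.0
0.065 39 catch z 0.0171 plate 0.0124 orange 1.0
0.07 30 catch z 0.0178 plate 0.0122 orange 1.0
0.075 9 catch z 0.0029 plate 0.012 orange 0.56
0.08 306 catch z 0.0535 plate 0.0563 orange 0.02
0.085 53 catch z 0.087 plate 0.0869 orange 0.0
n 2769 rect ((125.84732055664062, 0.06921768188476562), (83.07710266113281, 88.25421905517578), 89.85318756103516) 
corners [[81.5999984741211, -41.400001525878906], [169.89999389648438, -41.599998474121094], [170.10000610351562, 41.5], [81.80000305175781, 41.70000076293945]] cent [106.7  -0.8]
box top z [0.08550181 0.08700107 0.08814646] rear x 0.08177564388654643
n 656 rect ((170.6922149658203, -0.257171630859375), (83.61288452148438, 58.01922607421875), 89.85171508789062) 
corners [[141.60000610351562, -42.0], [199.60000610351562, -42.099998474121094], [199.8000030517578, 41.5], [141.8000030517578, 41.599998474121094]] cent [1.71e+02 1.00e-01]
[196525     78      5] [[255.46927872 191.50325404]
 [348.24358974 182.33333333]
 [ 16.2        206.6       ]]
t 17.0 pos [0.5144 0.0043 0.2348] yaw 91.05 F [ 0.11 -0.06 -1.02]
shift [-0.1463  0.0028  0.0874] turn [-0.0003  0.0005  0.0002]
```

View pics/w7.png

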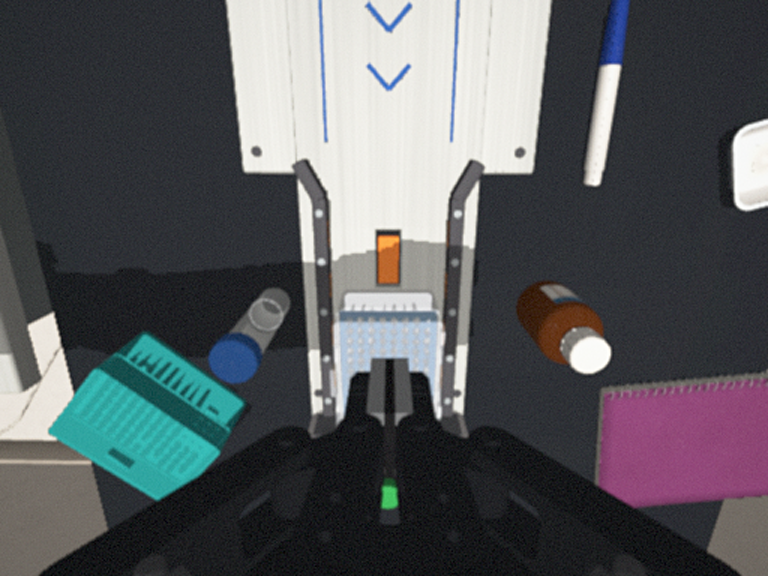

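View pics/t7.png

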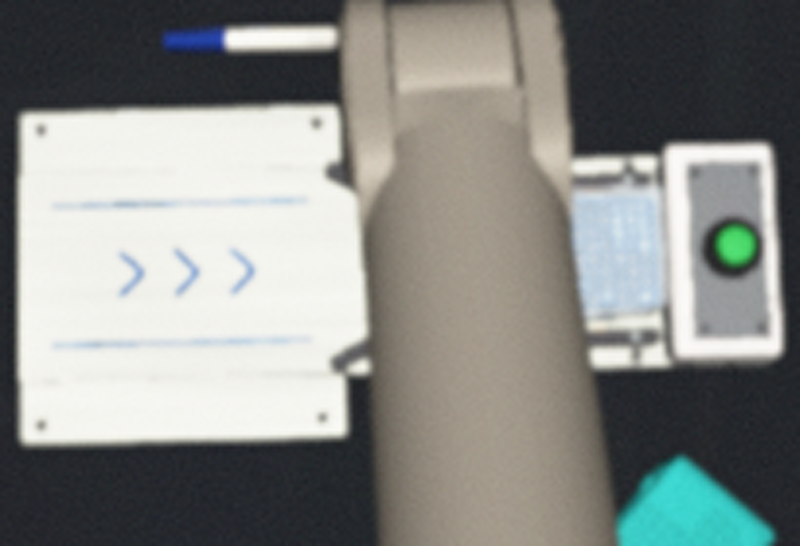

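```bash
python3 - <<'E'
from h import *
np.set_printoptions(precision=4,suppress=True)
for n in ['scene','top']:
    c=cam(n); p=c['pixels'].astype(int); g=(p[...,1]-np.maximum(p[...,0],p[...,2])>50)
    W=cloud(c); xy=to_deck(W); m=g&(xy[...,0]>.2)&(xy[...,0]<.3)&(abs(xy[...,1])<.06); P=np.c_[xy[m],W[...,2][m]]; print(n,len(P),np.median(P,0),np.percentile(P,[10,90],axis=0))
    b=(xy[...,0]>.215)&(xy[...,0]<.28)&(abs(xy[...,1])<.065)&(abs(xy[...,1])>.03); print('block',np.nanmedian(W[...,2][b]))
    if n=='top':
        for h in (.065,.07,.075,.08): print(h,to_deck(onplane(c,348.24,182.33,h)))
go(from_deck(.32,0,.27),DECK[2]+np.pi)
E
```

```text
scene 64 [0.2537 0.0015 0.0838] [[ 0.2455 -0.0084  0.0813]
 [ 0.2628  0.0104  0.0872]]
block 0.06252825760492531
top 82 [ 0.2522 -0.0025  0.0816] [[ 0.2438 -0.0114  0.0727]
 [ 0.2619  0.0066  0.0857]]
block 0.06079531041804365
0.065 [0.2552 0.0002]
0.07 [ 0.2543 -0.0005]
0.075 [ 0.2533 -0.0012]
0.08 [ 0.2524 -0.0019]
t 17.1 pos [0.5135 0.0039 0.2333] yaw 91.03 F [0.18 0.18 0.05]
shift [-0.696   0.0039 -0.0891] turn [-0.0008  0.0006  0.0002]
```

Call:
play_rows --motion '[[[-0.08,0,-0.05],[0,0,0]],[[-0.19,0,-0.09],[0,0,0]],[[-0.3,0,-0.09],[0,0,0]],[[-0.41,0,-0.09],[0,0,0]],[[-0.52,0,-0.09],[0,0,0]],[[-0.63,0.004,-0.09],[0,0,0]],[[-0.696,0.004,-0.09],[0,0,0]],[[-0.696,0.004,-0.09],[0,0,0]]]'

```text
t: 17.9
eef_pos: [0.5182, -0.2789, 0.2688]
tool_rot: [-0.001, 0.703, 0.711, -0.005]
contact_force: [-0.0, 0.2, 0.2]
gripper_width: -0.0
```

Call:
play_rows --motion '[[[0,0,0],[0,0,0]],[[0,0,0],[0,0,0]]]'

```text
t: 18.1
eef_pos: [0.5178, -0.2779, 0.2674]
tool_rot: [-0.002, 0.703, 0.711, -0.006]
contact_force: [0.7, 0.1, 0.4]
gripper_width: 0.001
```

```bash
python3 - <<'E'
from h import *
np.set_printoptions(precision=4,suppress=True)
c=cam('wrist'); save(c,'w8.png',s=1.5); p=c['pixels'].astype(int); g=(p[...,1]-np.maximum(p[...,0],p[...,2])>50)
W=cloud(c); xy=to_deck(W); m=g&(xy[...,0]>.2)&(xy[...,0]<.3)&(abs(xy[...,1])<.06); P=np.c_[xy[m],W[...,2][m]]
t=P[:,2]>np.percentile(P[:,2],60)-.003; print(len(P),t.sum(),np.median(P,0),P[t].min(0),P[t].max(0),P[t].mean(0))
print('block',np.nanmedian(W[...,2][(xy[...,0]>.215)&(xy[...,0]<.28)&(abs(xy[...,1])<.065)&(abs(xy[...,1])>.03)]))
boxpose(c)
go(from_deck(.2525,0,.12),DECK[2]+np.pi)
E
```

```text
441 429 [ 0.2516 -0.0002  0.0818] [ 0.2402 -0.0123  0.0793] [0.2643 0.0118 0.084 ] [ 0.2517 -0.0005  0.0819]
block 0.06064774885031646
n 4384 rect ((177.2472381591797, -0.03099822998046875), (82.86807250976562, 46.0018310546875), 89.53089904785156) 
corners [[153.89999389648438, -41.29999923706055], [199.89999389648438, -41.70000076293945], [200.60000610351562, 41.20000076293945], [154.60000610351562, 41.599998474121094]] cent [176.7  -0.1]
t 18.15 pos [ 0.5181 -0.2775  0.2678] yaw 90.71 F [-0.42  0.5  -0.07]
shift [0.1786 0.0084 0.3686] turn [-0.0016  0.0007 -0.0007]
```

View pics/w8.png

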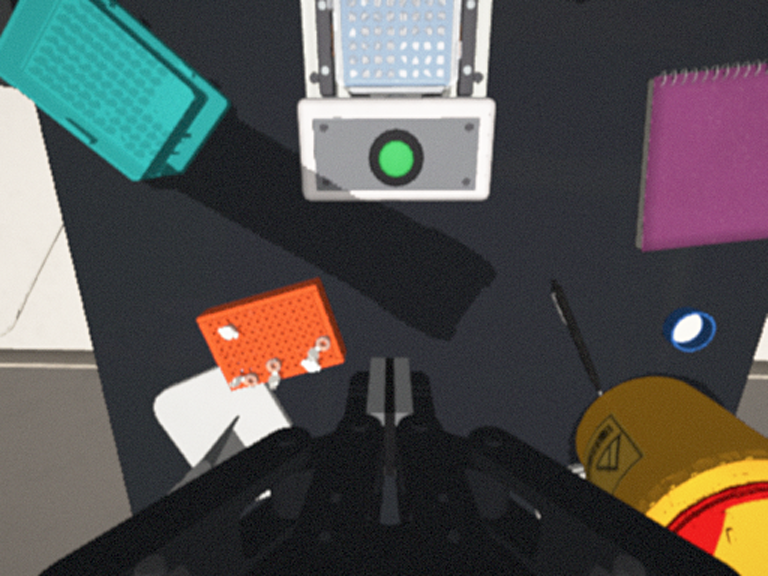

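```bash
python3 - <<'E'
from h import *
c=cam('wrist'); W=cloud(c); xy=to_deck(W); r=np.hypot(xy[...,0]-.2517,xy[...,1]+.0005)
for a in np.arange(0,.03,.002):
    m=(r>=a)&(r<a+.002)&(W[...,2]<.1); print(a.round(3),m.sum(),np.percentile(W[...,2][m],[10,50,90]).round(4))
o=bot.get_obs(); t=to_deck(o['eef_pos']); m=(W[...,2]>.25)&(W[...,2]<.31)&(abs(xy[...,0]-t[0])<.04)&(abs(xy[...,1]-t[1])<.03); P=np.c_[xy[m]-t,W[...,2][m]-o['eef_pos'][2]]
for lo in np.arange(-.01,.04,.005):
    k=(P[:,2]>lo)&(P[:,2]<lo+.005)
    if k.sum(): print('f',lo.round(3),k.sum(),P[k].min(0).round(4),P[k].max(0).round(4))
E
```

```text
0.0 12 [0.0813 0.0823 0.0831]
0.002 34 [0.0813 0.0819 0.083 ]
0.004 56 [0.0813 0.0821 0.0829]
0.006 75 [0.0814 0.0822 0.0833]
0.008 100 [0.0812 0.0821 0.0829]
0.01 120 [0.0806 0.0816 0.0825]
0.012 112 [0.0716 0.0728 0.081 ]
0.014 154 [0.071  0.072  0.0732]
0.016 177 [0.0711 0.0721 0.0731]
0.018 204 [0.071  0.0718 0.073 ]
0.02 143 [0.0601 0.0618 0.072 ]
0.022 224 [0.0599 0.0608 0.0618]
0.024 240 [0.0598 0.0609 0.0616]
0.026 265 [0.0596 0.0607 0.0617]
0.028 279 [0.0595 0.0606 0.0616]
f 0.0 30 [-0.0112 -0.0073  0.003 ] [-0.0102  0.005   0.005 ]
f 0.005 194 [-0.0117 -0.0138  0.0051] [-0.006   0.0117  0.01  ]
f 0.01 251 [-0.0116 -0.0145  0.01  ] [-0.0061  0.0124  0.015 ]
f 0.015 285 [-0.0117 -0.0146  0.015 ] [-0.0059  0.0127  0.02  ]
f 0.02 313 [-0.0121 -0.0146  0.02  ] [-0.0058  0.0128  0.025 ]
f 0.025 350 [-0.0117 -0.0145  0.025 ] [-0.006   0.0127  0.03  ]
f 0.03 273 [-0.0124 -0.0144  0.03  ] [-0.0062  0.0128  0.0349]
f 0.035 536 [-0.0124 -0.0114  0.035 ] [0.0117 0.0107 0.04  ]
```

Call:
play_rows --motion '[[[0.09,0.004,0.05],[-0.001,0.0007,-0.0007]],[[0.1807,0.0096,0.1],[-0.0016,0.0007,-0.0007]],[[0.1807,0.0096,0.2],[-0.0016,0.0007,-0.0007]],[[0.1807,0.0096,0.3],[-0.0016,0.0007,-0.0007]],[[0.1807,0.0096,0.3686],[-0.0016,0.0007,-0.0007]],[[0.1807,0.0096,0.3686],[-0.0016,0.0007,-0.0007]],[[0.1807,0.0096,0.3686],[-0.0016,0.0007,-0.0007]]]'

```text
t: 18.9
eef_pos: [0.5202, -0.2053, 0.1209]
tool_rot: [0.0, 0.701, 0.713, 0.0]
contact_force: [-0.3, 0.1, 0.4]
gripper_width: 0.002
```

```bash
python3 - <<'E'
from h import *
o=bot.get_obs(); print(to_deck(o['eef_pos'])); go(from_deck(.2517,-.0005,.084),DECK[2]+np.pi)
c=cam('scene'); save(c,'s8.png',(100,120,330,290),3.4)
E
```

```text
[0.25107707 0.00115634]
t 18.9 pos [ 0.5202 -0.2053  0.1209] yaw 91.04 F [-0.3   0.15  0.41]
shift [-0.0015 -0.0042  0.0922] turn [0.0001 0.     0.0002]
```

View pics/s8.png

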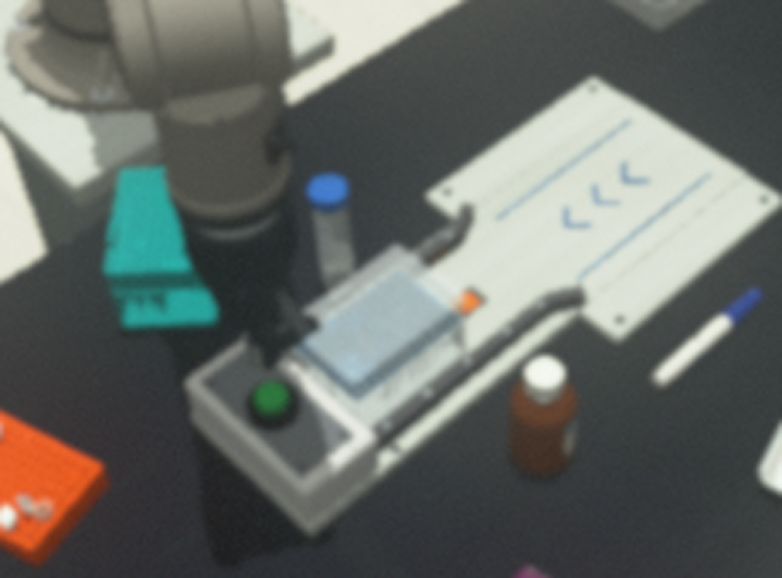

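Call:
play_rows --motion '[[[-0.001,-0.004,0.03],[0,0,0]],[[-0.0015,-0.0042,0.06],[0,0,0]],[[-0.0015,-0.0042,0.085],[0,0,0]],[[-0.0015,-0.0042,0.095],[0,0,0]],[[-0.0015,-0.0042,0.102],[0,0,0]],[[-0.0015,-0.0042,0.108],[0,0,0]],[[-0.0015,-0.0042,0.111],[0,0,0]],[[-0.0015,-0.0042,0.111],[0,0,0]]]'

```text
t: 19.75
eef_pos: [0.5191, -0.2064, 0.0774]
tool_rot: [0.001, 0.701, 0.713, 0.001]
contact_force: [-1.7, 2.2, 3.7]
gripper_width: 0.002
```

```bash
python3 - <<'E'
from h import *
for i in range(3): o=bot.get_obs(); print(o['t'],to_deck(o['eef_pos']).round(4),o['eef_pos'][2].round(4),o['contact_force'].round(2)); bot.read_camera('scene')
E
```

```text
19.75 [ 0.2521 -0.    ] 0.0774 [-1.73  2.15  3.67]
19.8 [2.522e-01 1.000e-04] 0.0775 [-2.73  1.49  3.27]
19.85 [2.522e-01 2.000e-04] 0.0776 [-3.11  1.31  4.03]
```

Call:
play_rows --motion '[[[0,0,0.003],[0,0,0]],[[0,0,0.006],[0,0,0]],[[0,0,0.009],[0,0,0]],[[0,0,0.009],[0,0,0]],[[0,0,0.009],[0,0,0]]]'

```text
t: 20.4
eef_pos: [0.5196, -0.2066, 0.0758]
tool_rot: [0.001, 0.701, 0.713, 0.001]
contact_force: [-8.8, 2.6, 23.0]
gripper_width: 0.004
```

```bash
python3 - <<'E'
from h import *
for i in range(3): o=bot.get_obs(); print(o['t'],to_deck(o['eef_pos']).round(4),o['eef_pos'][2].round(4),o['contact_force'].round(2)); c=cam('scene')
save(c,'s9.png',(100,120,330,290),3.4)
E
```

```text
20.4 [0.2524 0.0005] 0.0758 [-8.8   2.61 22.97]
20.45 [0.2523 0.0005] 0.0758 [-7.92  3.3  22.03]
20.5 [0.2523 0.0005] 0.0758 [-7.87  2.8  22.88]
```

Force rose to 23 N with no further travel at z = 0.0758, which is 6 mm below the rest height, so the key is right down. Releasing it.

Call:
play_rows --motion '[[[0,0,-0.01],[0,0,0]],[[0,0,-0.03],[0,0,0]],[[0,0,-0.08],[0,0,0]],[[0,0,-0.18],[0,0,0]],[[0,0,-0.3],[0,0,0]],[[-0.08,0,-0.42],[0,0,0]],[[-0.17,0,-0.47],[0,0,0]],[[-0.17,0,-0.47],[0,0,0]]]'

```text
t: 21.35
eef_pos: [0.5212, -0.2821, 0.2691]
tool_rot: [0.007, 0.703, 0.711, 0.002]
contact_force: [-0.3, -1.0, -1.0]
gripper_width: 0.001
```

Call:
play_rows --motion '[[[0,0,0],[0,0,0]],[[0,0,0],[0,0,0]],[[0,0,0],[0,0,0]]]'

```text
t: 21.65
eef_pos: [0.5212, -0.281, 0.2682]
tool_rot: [0.006, 0.703, 0.711, 0.002]
contact_force: [-0.2, 0.0, -0.7]
gripper_width: 0.001
```

```bash
python3 - <<'E'
from h import *
np.set_printoptions(precision=4,suppress=True)
o=bot.get_obs(); print(o['t'],o['eef_pos'],o['contact_force'])
c=cam('wrist'); save(c,'w10.png',s=1.5); W=cloud(c); xy=to_deck(W); r=np.hypot(xy[...,0]-.2517,xy[...,1]+.0005); m=(r<.01)&(W[...,2]<.1); print('key z',np.median(W[...,2][m]),m.sum())
boxpose(c)
c=cam('top'); save(c,'t10.png',(160,120,365,260),3.9); boxpose(c)
c=cam('scene'); save(c,'s10.png',(100,90,330,260),3.4); catch(c)
E
```

```text
21.65 [ 0.5212 -0.281   0.2682] [-0.2251  0.016  -0.7023]
key z 0.08209270457569301 279
n 4094 rect ((178.80018615722656, -0.024654388427734375), (82.8990249633789, 42.22460174560547), 89.78160095214844) 
corners [[157.5, -41.400001525878906], [199.8000030517578, -41.599998474121094], [200.10000610351562, 41.29999923706055], [157.8000030517578, 41.5]] cent [178.4  -0.1]
n 1322 rect ((141.2192840576172, -0.3144416809082031), (117.47777557373047, 83.94281005859375), 0.023026399314403534) 
corners [[82.5, 41.599998474121094], [82.5, -42.29999923706055], [200.0, -42.29999923706055], [199.89999389648438, 41.70000076293945]] cent [141.5  -0.5]
0.03 3 catch z 0.0108 plate 0.0146 orange 0.67
0.035 5 catch z 0.0141 plate 0.014 orange 1.0
0.04 4 catch z 0.0134 plate 0.0145 orange 0.75
0.045 3 catch z 0.0152 plate 0.0131 orange 1.0
0.05 1 catch z 0.014 plate 0.0151 orange 1.0
0.08 6 catch z 0.0881 plate 0.0883 orange 0.0
0.085 6 catch z 0.0884 plate 0.0885 orange 0.0
```

View pics/t10.png

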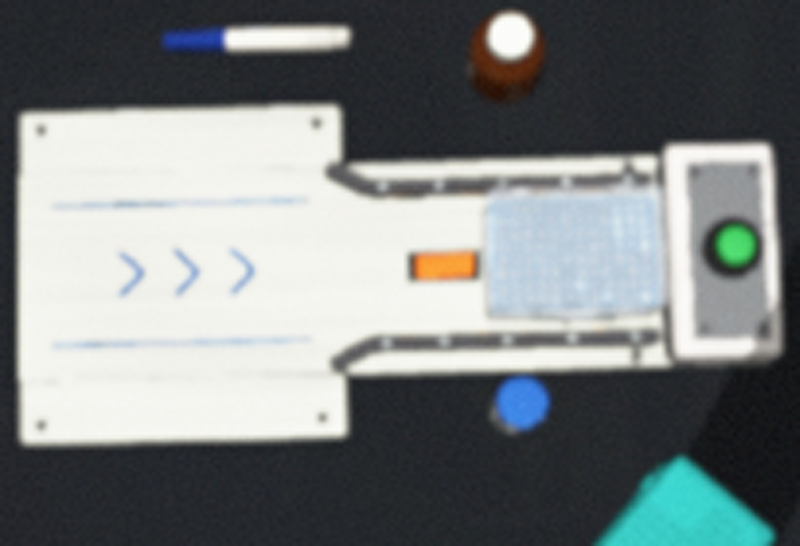

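View pics/s10.png

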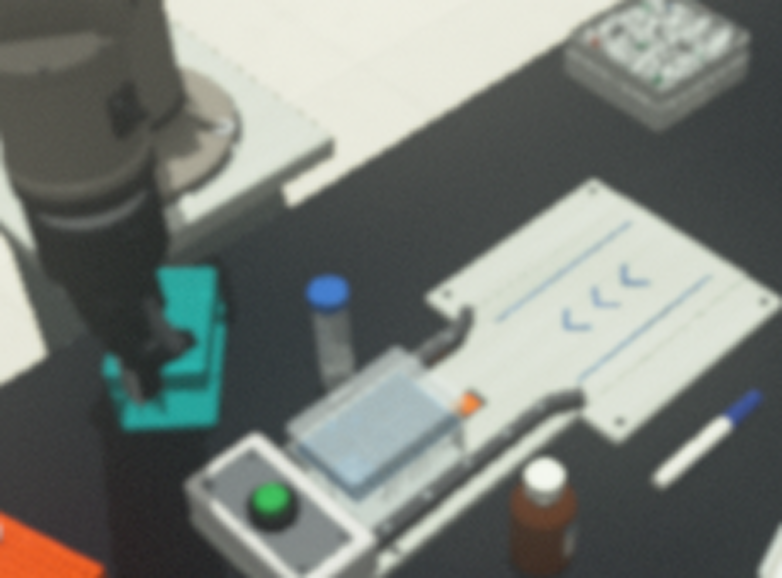

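The box is centred in the lane with its rear at about 80 mm, and the catch is visible behind it. The key is back up at z = 0.082 and the tube, bottle and marker still stand where they were. Handing in.

```bash
python3 -c "
from station import bot
print(bot.hand_in()); print(bot.get_obs()['t'])"
```

```text
the job is handed in; nothing more can be done
None
the job is handed in; nothing more can be done
```

The tip box is in the feed lane behind the raised catch, and I pressed the green key right down and let it go. I handed the job in at about 22 s of the 72 s allowed; hand-in gives no verdict.

**What I did:** I squared the box on the apron with a two-finger push from behind. That left it 8 mm off the centre line, so I centred it with a push on its near side. I then slid it down the lane with the shut-in fingertips above rail height. The wrist force stayed at about 2 N in the readings between pushes.

**Last checks:**
- **Box:** its origin is about 141 mm past the mouth, within 0.5 mm of the centre line, and flat. It lay about 8 mm clear of each rail in every clear view from the start of the final push onward.
- **Catch:** its nose measured 18 mm above the bench, 6 mm proud of the plate, after I backed off. In the last pictures it still shows behind the box, but those depth readings did not reach the nose.
- **Key:** it bottomed out at 6 mm with about 23 N on it, more than the 5 N it needs. After release it was back at its rest height of 82 mm.
- **Bottle, tube and marker:** they look unmoved in the final pictures; I did not measure them.

**One disagreement:** the early fit of the deck from the scene camera was about 2° off the top and wrist cameras. I used the other two, and wrist depth readings of the rails confirmed them to within about 1 mm.

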